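Reassemble the colour meter's optical cell and filter magazine

TASK

The cleaned colour meter has to be put back together: drop the lens flat into the measuring cell, set the retaining ring over it and screw it clockwise until it is snug at its stop. Then move every filter plate from the white drying stand into the magazine, each fully home and upright in the slot whose width matches its thickness. Leave the ring and lens done up, and do not disturb the beaker, bottle and jar standing around.

Things in the scene. Friction and masses are not known exactly. Their poses are not given: they have to be found in the camera images.
- cell: Measuring cell, fixed: grey block 120 x 120 x 40 mm, a round aluminium neck on it (outside 61 mm dia). On the neck two steel thread tabs (75 mm dia outside, top 4 mm below the rim), 90 deg each; the two 90 deg gaps are centred on +x and -x of this frame (z up, origin under the block). Tab undersides slope down clockwise (from above), end level, then a stop.
- cell_mouth (a point): Centre of the neck's top rim, 64 mm above the bench; bore 53 mm dia. Inside, 10 mm below the rim, is a rubber seat on a spring (joint seat). Axes as the cell's.
- seat (a joint): Compression of the cell's sprung seat, m: 0 free, larger is pushed down, end of travel 0.006; 3 N per mm. Lens and ring merely lying there press it about 0.001; with the ring screwed fully home it reads about 0.0035 (readings noisy by 0.5 mm: average).
- lens_mid (a point): Centre (half-way up) of the lens: glass disc in a thin metal rim, 50 mm dia, 20 mm thick, about 0.09 kg, lying flat on the bench at first; z is its axis, both faces alike. On the seat its top stands 10 mm above the cell's rim, so it can be held by its upper part while the lower is in the bore (1.5 mm play all round).
- ring_mid (a point): Centre (half-way up) of the retaining ring: steel cap ring 55 mm tall, about 0.18 kg, standing mouth down; z up. Its top 24 mm is a knurled collar 58 mm dia to grip at any yaw, with a 36 mm sight hole. Below: skirt 88 mm dia, 31 mm tall, bore 81 mm. The inner shoulder that presses the lens is 27 mm above the lower edge.
- ring_pin (a point): The ring's thread pin on its +x side, 37 mm from the axis, 3 mm above the lower edge, axes as ring_mid; a like pin is on the -x side. 5 mm thick, pointing inwards; black lines outside mark them. They go down through the gaps of the cell's tabs (ring x along cell x, either way, within 35 deg) until the shoulder lies on the lens: ring_mid about 10 mm above the rim; on top of the tabs, 8 mm higher.
- ring: The same ring's body, origin at the centre of its lower edge, axes as ring_mid. To screw: turn it clockwise from above, about 124 deg from the middle of the gaps to a hard stop (regrasp on the way), 0.1 to 0.3 N m, rising sharply at the stop; over its last part it draws ring and lens down 2.5 mm against the spring, and then stays by friction.
- stand: White drying stand, fixed, 256 x 104 x 32 mm; origin under its centre. Four equal bays, 28 mm wide along x and 24 mm deep, centred at x = -93, -31, 31, 93 mm, hold the filters upright at the start, one each at most, standing on a floor 8 mm above the bench; a thin filter may lean in its bay.
- magazine: Filter magazine of the instrument, fixed: base plate 260 x 116 mm, 8 mm thick, origin under its centre; carries four grey slot blocks in a row along x, at 62 mm pitch, in any order.
- filter_a_mid (a point): Centre of a filter plate 7 mm thick (its x), 80 mm wide (its y), 90 mm tall (its z, up), glass in an aluminium frame with a plain top edge to grip across the thickness; mass 144 g. Either face may point to +x. At the start it is upright in one of the stand's bays, or absent.
- slot_a_mouth (a point): Centre of the mouth (top face) of the slot 10.5 mm wide (x), for the 7 mm filter; slot 84 mm long (y), 34 mm deep, its block 58 x 100 mm, 40 mm tall, the top 48 mm above the bench. A filter standing fully home has its centre 11 mm above this point.
- filter_b_mid (a point): Centre of a filter plate 12 mm thick (its x), 80 mm wide (its y), 90 mm tall (its z, up), glass in an aluminium frame with a plain top edge to grip across the thickness; mass 204 g. Either face may point to +x. At the start it is upright in one of the stand's bays, or absent.
- slot_b_mouth (a point): Centre of the mouth (top face) of the slot 15.5 mm wide (x), for the 12 mm filter; slot 84 mm long (y), 34 mm deep, its block 58 x 100 mm, 40 mm tall, the top 48 mm above the bench. A filter standing fully home has its centre 11 mm above this point.
- filter_c_mid (a point): Centre of a filter plate 17 mm thick (its x), 80 mm wide (its y), 90 mm tall (its z, up), glass in an aluminium frame with a plain top edge to grip across the thickness; mass 264 g. Either face may point to +x. At the start it is upright in one of the stand's bays, or absent.
- slot_c_mouth (a point): Centre of the mouth (top face) of the slot 20.5 mm wide (x), for the 17 mm filter; slot 84 mm long (y), 34 mm deep, its block 58 x 100 mm, 40 mm tall, the top 48 mm above the bench. A filter standing fully home has its centre 11 mm above this point.
- filter_d_mid (a point): Centre of a filter plate 22 mm thick (its x), 80 mm wide (its y), 90 mm tall (its z, up), glass in an aluminium frame with a plain top edge to grip across the thickness; mass 324 g. Either face may point to +x. At the start it is upright in one of the stand's bays, or absent.
- slot_d_mouth (a point): Centre of the mouth (top face) of the slot 25.5 mm wide (x), for the 22 mm filter; slot 84 mm long (y), 34 mm deep, its block 58 x 100 mm, 40 mm tall, the top 48 mm above the bench. A filter standing fully home has its centre 11 mm above this point.
- beaker: A bystander: glass beaker 74 mm dia, 95 mm tall, loose, origin under its centre. To be left alone.
- reagent: A bystander: amber bottle 68 mm dia, 150 mm tall, loose, origin under its centre. To be left alone.
- jar: A bystander: white jar 72 mm dia, 80 mm tall, loose, origin under its centre. To be left alone.
Mind the look-alikes: they are no part of the job. Leave any brown or orange look-alike of the part that bears filter_b_mid alone.

How it is judged:
By the outcome, as a careful person would: the job done as asked, in the order asked, and still so for the second after the job is handed in, with the robot touching nothing.
Of filter_a, filter_b, filter_c, filter_d only 2 to 4 are there at a start; the rules pass over those that are not, and their reading is None.
At some moment in a run one of lens, ring may be knocked a few centimetres aside while the robot is not near it.
It also fails if it takes over 210 s, if anything falls off the work surface, if the arm or the gripper's body presses on something with over 40 N, if the wrist force passes 120 N, or if a joint passes its speed limit or range.

ROBOT

A 7-joint arm with a two-finger parallel gripper is mounted at the origin on the work surface. World frame = base frame: x ahead of the robot, y to its left, z up, the work surface at z = 0. Lengths are in m, angles in degrees, forces in N, time in s.
With the tool pointing down it reaches from about 0.425 to 0.875 m from the base axis. Payload 4.7 kg.
Tool frame: the origin (TCP) lies at the very end of the fingers, on their centre line; the grasp point (between the pads) lies 19 mm behind it (env.grasp_offset is the distance from the TCP to the grasp point, in m); z points along the fingers, y is the line along which they close (so a half turn about z gives the same grasp; the last joint's range is limited). The gripper opens to 87 mm and grips with 3 to 60 N. Pads are 19 mm wide; open, the fingers measure 117 mm over their backs; the gripper's body (75 mm by 190 mm) begins 51 mm behind the grasp point.
Start: joints at [71.969, 18.392, -4.016, 83.108, 1.295, 78.541, -3.26], TCP at [0.21, -0.615, 0.223] pointing down, gripper open.
Joint ranges: [-163.93, 163.93], [-17.29, 119.83], [-79.2, 71.16], [3.27, 140.29], [-89.18, 269.18], [5.43, 117.66], [-154.24, 154.24]. Speed limits (degrees/s): [147.25, 147.25, 180, 180, 180, 180, 180].

INTERFACE

Orientations are given as [roll, pitch, yaw] about the fixed x, y, z axes, in that order (R = Rz(yaw) Ry(pitch) Rx(roll)).
In Python, from cell import env gives the robot as it stands. The module is installed in compiled form; this text tells all that it offers.
- The arm moves only by the tool drive_tool, never from a script. Its argument "moves" is one flat list of numbers, 5 for each row, row after row: the shift along the tool's x, y, z in units of 40 mm (1.0 is 40 mm), then the turn about the tool's z in units of 10 degrees (1.0 is 10 degrees), then the finger opening in mm, from 0 to 87. A call has 1 to 5 rows; each row is the pose to reach, as a shift and turn from the pose commanded when the call began, along the tool's axes at that moment; what a row does not reach only later rows make up. A row lasts 1/8 s, in which the tool goes at most 62.5 mm and 10.7 degrees, less where a joint would pass 70% of its speed; a pose out of reach is approached as far as the arm can. A call with a gripper value outside its range is refused whole. The fingers move at their own pace and stop on an object; "squeeze" is the grip in N (left out, the last holds). Time passes only in rows, so rows that repeat a pose let the fingers close. It gives the time, the measured TCP pose, the force, the opening and the grip force at its end, in the units of the state.
- env.get_obs(): the state, without advancing time (a new reading comes with each control period).
- env.read_camera(name): name is "side" or "top"; returns (picture, depth): 420x560x3 uint8, red, green, blue; 420x560 float32, m along the optical axis (not along the pixel's ray), 0 where there is no reading.
- env.camera_model(name): a dict with "K" (3x3 intrinsics, pixels), "rvec" (rotation vector, rad) and "tvec" (3), from world to camera coordinates, as OpenCV has them. Camera axes: x right, y down, z forward; pixel columns grow to the right and rows downward; lengths in m; the calibration is good to about 2 mm. A picture is of the moment at which its call begins. camera_model takes no time and is no camera call.
- env.sign_off(): hands the job in; it is judged then, once.
The state is a dict: "time_s": time; "qpos": joint angles; "joint_velocities": joint speeds; "effort": joint torques, N m; "tool_pos": TCP position; "tool_rot": TCP orientation; "force": force on the tool from outside, world axes, zero at the start; "wrist_torque": the same for the moment, N m; "grip_width": finger opening in m; "grasp_force": force on a finger pad.
Only numpy, scipy, OpenCV 4.12 (cv2) and the standard library are available. Lean on these libraries where they do the work, as an engineer would, in place of code of your own. Each camera call takes 0.05 s, during which the arm holds its last target. There are 200 camera calls.

## Working session

There is one attempt and no reset: what is moved stays moved. The work goes in short steps, Python scripts to look and compute and a tool call to move; the robot and the scene stay as the last step left them, time stands still between calls to the robot, and variables do not carry over. Pictures are saved under pics/ and viewed, at most 14 in all, crops included, and the job is handed in when it is done.

Besides the shell and the picture viewer there is one more tool, called after "Request:" as name(argument=value, ...), one argument or row to a line, values as JSON. drive_tool: Moves the arm, as the interface text tells. Its arguments: {"type":"object","properties":{"moves":{"type":"array","items":{"type":"number"}},"squeeze":{"type":"number"}},"required":["moves"]}

```bash
mkdir -p pics
cat > h.py <<'E'
import numpy as np, cv2, pickle
from cell import env
def cam(n):
    m=env.camera_model(n); R,_=cv2.Rodrigues(np.array(m["rvec"],float)); return np.array(m["K"]),R,np.array(m["tvec"],float).reshape(3)
def grab(n,name=None):
    p,d=env.read_camera(n)
    if name: cv2.imwrite(f"pics/{name}.png",p[:,:,::-1])
    return p,d
def ray(n,u,v,z):
    K,R,t=cam(n); d=R.T@np.linalg.inv(K)@np.array([u,v,1.]); c=-R.T@t
    return c+d*(z-c[2])/d[2]
def cloud(n,d):
    K,R,t=cam(n); v,u=np.mgrid[:d.shape[0],:d.shape[1]]
    P=np.stack([(u-K[0,2])/K[0,0]*d,(v-K[1,2])/K[1,1]*d,d],-1)
    W=(P-t)@R; W[d==0]=np.nan; return W
E
python3 - <<'E'
from h import *
for n in("top","side"):
    p,d=grab(n,n+"0"); np.savez(n+"0",p=p,d=d); K,R,t=cam(n); print(n,K[0,0],-R.T@t,R[2])
o=env.get_obs(); print(o['tool_pos'],o['tool_rot'],o['time_s'],o.keys(), o.get('seat'))
E
```

```text
top 408.79365155614914 [ 0.42506884 -0.05139897  1.04634024] [ 0.161208   -0.03387284 -0.98633899]
side 412.6760348025539 [ 0.39375388 -0.74058742  0.80740378] [ 0.19199924  0.66563617 -0.72115517]
[ 0.20967464 -0.61474015  0.22159101] [-1.79903234e+02  7.42743377e-03  1.88398464e+01] 0.1 dict_keys(['time_s', 'qpos', 'joint_velocities', 'effort', 'tool_pos', 'tool_rot', 'force', 'wrist_torque', 'grasp_force', 'grip_width']) None
```

View pics/top0.png

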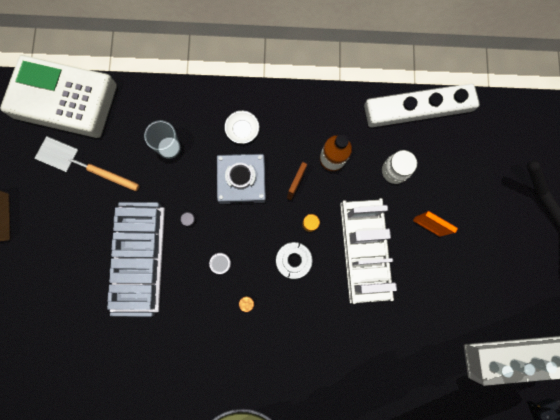

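View pics/side0.png

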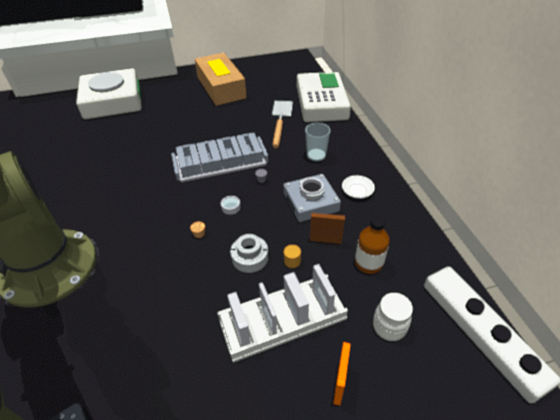

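The top view shows the cell at (241,177), lens (219,263), ring (294,260), magazine (135,258) and the stand with 4 plates (369,250). The brown (298,180) and orange (435,222) look-alikes stand on the bench. I measure with depth and colour.

```bash
cat >> h.py <<'E'
def rect(pts):
    r=cv2.minAreaRect(np.array(pts,np.float32)*1000); return np.round(r[0],1),np.round(r[1],1),round(r[2],1)
E
python3 - <<'E'
from h import *
np.set_printoptions(suppress=True,precision=4)
f=np.load("top0.npz"); p,d=f['p'],f['d']; W=cloud("top",d)
vv,uu=np.mgrid[:420,:560]
def reg(u0,u1,v0,v1,z0,z1): return (uu>=u0)&(uu<=u1)&(vv>=v0)&(vv<=v1)&(W[...,2]>z0)&(W[...,2]<z1)
def cc(m):
    n,l,s,c=cv2.connectedComponentsWithStats(m.astype(np.uint8)); return [(l==i) for i in range(1,n) if s[i,4]>15]
def show(nm,m):
    for k in cc(m):
        P=W[k]; print(nm,k.sum(),np.median(P,0),rect(P[:,:2]))
print("bench z",np.nanmedian(W[330:400,100:180,2]))
show("cellblock",reg(210,272,148,210,.03,.048))
show("neck",reg(210,272,148,210,.056,.075))
show("lens",reg(205,236,248,280,.012,.03))
show("collar",reg(270,318,236,286,.047,.065))
show("skirt",reg(270,318,236,286,.02,.065))
show("stand",reg(335,400,190,310,.02,.045))
show("filters",reg(335,405,190,310,.07,.12))
show("mag",reg(100,170,195,320,.04,.06))
show("magbase",reg(100,170,195,320,.004,.02))
show("brown",reg(280,312,155,205,.03,.12))
show("orange",reg(410,460,205,240,.03,.12))
show("beaker",reg(140,185,115,165,.03,.12))
show("bottle",reg(318,354,130,175,.03,.2))
show("jar",reg(380,420,145,190,.03,.12))
cv2.imwrite("pics/c1.png",np.hstack([cv2.resize(p[195:325,95:175,::-1],None,fx=4.4,fy=4.4,interpolation=3),cv2.resize(p[225:295,260:330,::-1],(420,572),interpolation=3)])[:600,:800])
E
```

```text
bench z -0.001636979332872327
cellblock 1563 [0.6652 0.0248 0.0383] (array([678.6,  26. ]), array([120.4, 118.5]), 2.9)
neck 250 [0.6791 0.0289 0.0606] (array([678.7,  26.8]), array([60.9, 71.8]), 2.1)
lens 324 [0.4623 0.0714 0.0166] (array([462.3,  70.8]), array([47.8, 48.4]), 47.9)
collar 269 [ 0.474  -0.1125  0.0533] (array([ 474.9, -112. ]), array([55.7, 55.9]), 1.3)
skirt 837 [ 0.473  -0.1111  0.0305] (array([ 473.8, -113.2]), array([86.5, 86.8]), 1.3)
stand 2461 [ 0.5009 -0.2924  0.0301] (array([ 505.3, -297.2]), array([255. , 101.9]), 5.6)
filters 229 [ 0.5955 -0.2862  0.0955] (array([ 597.5, -288. ]), array([12.7, 80.4]), 5.5)
filters 360 [ 0.5345 -0.2912  0.096 ] (array([ 535.7, -292.9]), array([22.5, 80.6]), 5.8)
filters 117 [ 0.4736 -0.296   0.0959] (array([ 474. , -298.2]), array([ 7. , 78.9]), 5.6)
filters 283 [ 0.4125 -0.3039  0.096 ] (array([ 412.5, -305.7]), array([17.1, 80.5]), 5.4)
mag 798 [0.5617 0.2779 0.0463] (array([562.1, 278.9]), array([ 57.5, 101.1]), 1.8)
mag 653 [0.5009 0.2785 0.0462] (array([500.5, 277.7]), array([ 58.3, 100.1]), 0.9)
mag 888 [0.4385 0.276
[... 481 characters left out ...]
 1.4)
magbase 27 [0.4697 0.3088 0.0069] (array([470.5, 305.7]), array([ 2.6, 57.2]), 0.9)
magbase 127 [0.4388 0.2826 0.0132] (array([439.1, 282.5]), array([ 7.5, 74.7]), 1.5)
magbase 254 [0.3757 0.2823 0.0127] (array([376. , 282.3]), array([17.2, 74.6]), 1.2)
brown 203 [ 0.6657 -0.1117  0.0879] (array([ 670.3, -114.1]), array([12.1, 79.8]), 65.8)
orange 419 [ 0.5713 -0.4599  0.0786] (array([ 572.4, -462.1]), array([81.6, 14.5]), 60.7)
beaker 670 [0.7706 0.2273 0.0702] (array([762. , 220.7]), array([74.1, 71.8]), 47.6)
bottle 783 [ 0.7327 -0.2034  0.1021] (array([ 741.8, -208.7]), array([67.4, 60.2]), 69.6)
jar 742 [ 0.7132 -0.371   0.0769] (array([ 717. , -375.6]), array([67.5, 66.7]), 89.8)
```

View pics/c1.png

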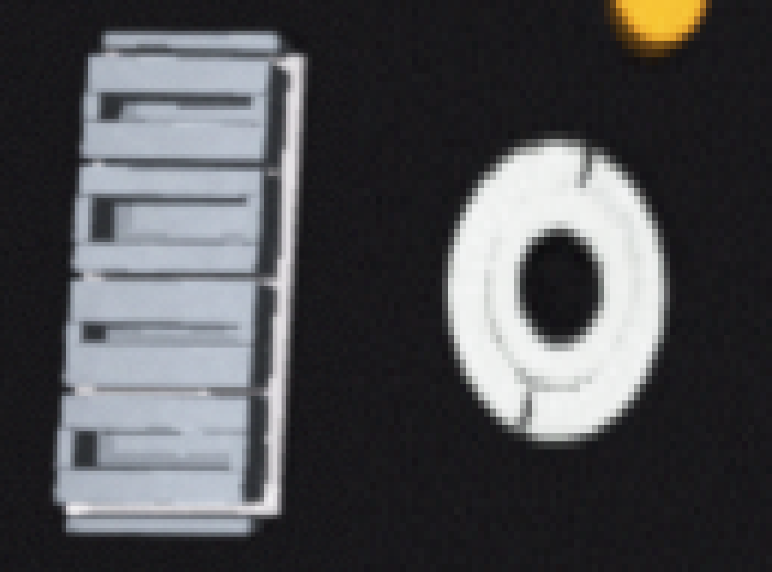

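Crop: four slots with widths b, d, a, c from the far end. The ring's black lines are at about (299,245) and (289,275). Next is a side-camera cross-check plus the ring yaw.

Run:
```python
from h import *
np.set_printoptions(suppress=True,precision=4)
a=ray("top",299.2,245.2,.031);b=ray("top",288.8,274.6,.031); e=a-b; print("ring yaw",np.degrees(np.arctan2(e[1],e[0])),a,b,(a+b)/2)
f=np.load("side0.npz"); W=cloud("side",f['d']); print("bench",np.nanmedian(W[330:400,180:215,2]))
def show(nm,x,y,r,z0,z1):
    m=(abs(W[...,0]-x)<r)&(abs(W[...,1]-y)<r)&(W[...,2]>z0)&(W[...,2]<z1)
    P=W[m]; print(nm,m.sum(),np.median(P,0) if len(P) else'',rect(P[:,:2]) if len(P) else '')
show("block",.678,.026,.075,.034,.046); show("neck",.678,.026,.05,.058,.075)
show("lens",.462,.071,.035,.014,.03); show("collar",.474,-.112,.04,.05,.065)
for n,x,y in(("b",.5975,-.288),("d",.5357,-.293),("a",.474,-.298),("c",.4125,-.3057)): show(n,x,y,.048,.091,.12)
for n,x,y in(("sb",.5621,.279),("sd",.5005,.2777),("sa",.4388,.2774),("sc",.3764,.2759)): show(n,x,y,.055 if 0 else .06,.044,.06)
```

```text
ring yaw -18.384723400248625 [ 0.5116 -0.1265  0.031 ] [ 0.4385 -0.1023  0.031 ] [ 0.4751 -0.1144  0.031 ]
bench -0.0012890709210322214
block 936 [ 0.6621 -0.0006  0.0381] (array([679. ,  21.6]), array([120.2, 122.1]), 4.0)
neck 143 [0.6789 0.012  0.0611] (array([680. ,  20.7]), array([72.6, 58.8]), 72.4)
lens 195 [0.4629 0.0661 0.0165] (array([462.4,  65.3]), array([51.5, 48.8]), 82.5)
collar 254 [ 0.4749 -0.1189  0.0532] (array([ 474.3, -117.7]), array([59.6, 55.9]), 72.7)
b 228 [ 0.5976 -0.2962  0.0963] (array([ 577.1, -293.4]), array([58.6, 82.6]), 2.6)
d 400 [ 0.5361 -0.301   0.0966] (array([ 535.9, -297. ]), array([22.5, 81. ]), 5.7)
a 145 [ 0.4745 -0.306   0.0968] (array([ 474.6, -302.6]), array([ 7.6, 81.2]), 5.5)
c 336 [ 0.4132 -0.3125  0.0966] (array([ 413. , -309.8]), array([17.1, 81.9]), 5.6)
sb 363 [0.5475 0.2715 0.0458] (array([547. , 272.6]), array([ 89.2, 103.6]), 0.1)
sd 490 [0.4911 0.2692 0.0458] (array([499.9, 271.8]), array([119.3, 104.9]), 0.4)
sa 529 [0.4333 0.2683 0.0458] (array([437.8, 271.5]), array([106.4, 115.2]), 88.5)
sc 407 [0.3974 0.2683 0.0459] (array([392.7, 271.4]), array([ 88.2, 105.5]), 0.9)
```

Request:
drive_tool(
  moves=[0,0,-1,-1,87,0,0,-1,-2,87,0,0,-1,-3,87,0,0,-1,-4,87,0,0,-1,-5,87],
  squeeze=15,
)

```text
time_s: 0.72
tool_pos: [0.2097, -0.6149, 0.2619]
tool_rot: [-180.0, -0.0, 69.2]
force: [0.2, 0.7, -0.1]
grip_width: 0.0869
grasp_force: 0.0
```

Request:
drive_tool(
  moves=[0,0,0,-1.04,87,0,0,0,-2.08,87,0,0,0,-2.08,87],
)

```text
time_s: 1.1
tool_pos: [0.2097, -0.615, 0.262]
tool_rot: [-180.0, -0.1, 89.5]
force: [-0.3, 0.4, 0.5]
grip_width: 0.0868
grasp_force: 0.0
```

Request:
drive_tool(
  moves=[1.04,0.726,0,0,87,2.08,1.452,0,0,87,3.12,2.178,0,0,87,4.16,2.904,0,0,87,5.2,3.63,0,0,87],
)

```text
time_s: 1.72
tool_pos: [0.3571, -0.4066, 0.2625]
tool_rot: [180.0, 0.0, 89.4]
force: [0.4, 0.5, 0.1]
grip_width: 0.087
grasp_force: 0.0
```

Request:
drive_tool(
  moves=[1.04,0.726,0,0,87,2.08,1.452,0,0,87,3.12,2.178,0,0,87,4.16,2.904,0,0,87,5.2,3.63,0,0,87],
)

```text
time_s: 2.35
tool_pos: [0.5035, -0.1997, 0.2626]
tool_rot: [180.0, 0.0, 89.4]
force: [0.2, 0.7, -0.9]
grip_width: 0.0872
grasp_force: 0.0
```

Request:
drive_tool(
  moves=[1.34,-0.19,0.4,0,87,2.68,-0.38,0.8,0,87,4.02,-0.57,1.2,0,87,5.36,-0.76,1.6,0,87,6.7,-0.94,2,0,87],
)

```text
time_s: 2.98
tool_pos: [0.4665, 0.0687, 0.1821]
tool_rot: [180.0, 0.0, 89.4]
force: [0.6, -0.7, -1.0]
grip_width: 0.0868
grasp_force: 0.0
```

Request:
drive_tool(
  moves=[0,0,0,0,87,0,0,0,0,87],
)

```text
time_s: 3.22
tool_pos: [0.4671, 0.0665, 0.1826]
tool_rot: [180.0, 0.0, 89.5]
force: [0.1, -0.7, -0.0]
grip_width: 0.0873
grasp_force: 0.0
```

Request:
drive_tool(
  moves=[0.06,-0.11,1.1,-0.06,87,0.06,-0.11,2.2,-0.06,87,0.06,-0.11,3.3,-0.06,87,0.06,-0.11,4,-0.06,87,0.06,-0.11,4.26,-0.06,87],
)

```text
time_s: 3.85
tool_pos: [0.4619, 0.0678, 0.0106]
tool_rot: [-179.8, 0.0, 90.0]
force: [-0.4, 0.6, -0.6]
grip_width: 0.0872
grasp_force: 0.0
```

Request:
drive_tool(
  moves=[0,0,0,0,40,0,0,0,0,40,0,0,0,0,40,0,0,0,0,40,0,0,0,0,40],
  squeeze=5,
)

```text
time_s: 4.47
tool_pos: [0.4629, 0.0696, 0.0126]
tool_rot: [180.0, 0.0, 90.2]
force: [-1.0, 0.1, 2.0]
grip_width: 0.0497
grasp_force: 5.0
```

Request:
drive_tool(
  moves=[0,0,0,0,40,0,0,0,0,40,0,0,0,0,75,0,0,0,0,75,0,0,0,0,75],
)

```text
time_s: 5.1
tool_pos: [0.4623, 0.0696, 0.0118]
tool_rot: [-180.0, -0.0, 90.2]
force: [0.2, 0.4, 0.1]
grip_width: 0.0709
grasp_force: 0.0
```

Request:
drive_tool(
  moves=[0,0,0,-1,75,0,0,0,-2,75,0,0,0,-3,75,0,0,0,-4,75,0,0,0,-5,75],
)

```text
time_s: 5.72
tool_pos: [0.4624, 0.0696, 0.012]
tool_rot: [-180.0, -0.0, 140.6]
force: [-0.1, 1.2, 0.3]
grip_width: 0.075
grasp_force: 0.0
```

Request:
drive_tool(
  moves=[0,0,0,-1,75,0,0,0,-2,75,0,0,0,-3,75,0,0,0,-4,75,0,0,0,-4,75],
)

```text
time_s: 6.35
tool_pos: [0.4624, 0.0697, 0.0119]
tool_rot: [180.0, -0.0, -179.9]
force: [0.2, -0.1, -1.1]
grip_width: 0.0753
grasp_force: 0.0
```

Request:
drive_tool(
  moves=[0,0,0,0,40,0,0,0,0,40,0,0,0,0,40,0,0,0,0,40,0,0,0,0,40],
  squeeze=12,
)

```text
time_s: 6.98
tool_pos: [0.4626, 0.0696, 0.0121]
tool_rot: [-180.0, 0.0, -179.8]
force: [0.3, 0.8, 0.5]
grip_width: 0.0495
grasp_force: 12.0
```

Run:
```python
from h import *
np.set_printoptions(suppress=True,precision=4)
p,d=grab("side","s1"); W=cloud("side",d); o=env.get_obs();print(o['tool_pos'],o['tool_rot'],o['grip_width'],o['force'],o['qpos'])
p,d=grab("top","t1")
```

```text
[0.4626 0.0696 0.0122] [-179.9924    0.0043 -179.7656] 0.049722202348045724 [-0.4413  0.6233  0.8482] [ 46.0179  20.4261 -63.7108 119.1875  22.8551  53.7045  60.039 ]
```

View pics/s1.png

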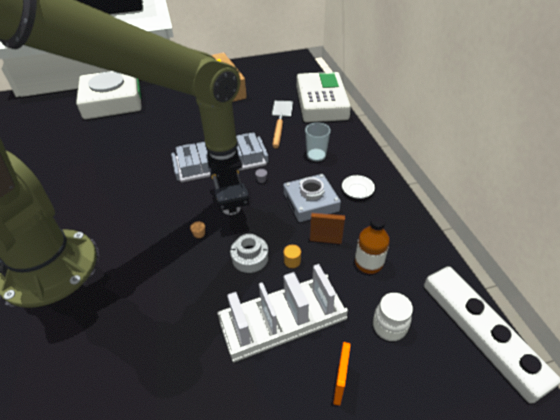

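Request:
drive_tool(
  moves=[0,0,-0.5,1,40,0,0,-1,2,40,0,0,-1.5,3,40,0,0,-2,4,40,0,0,-2.5,5,40],
)

```text
time_s: 7.7
tool_pos: [0.4623, 0.0696, 0.1126]
tool_rot: [-180.0, 0.0, 129.9]
force: [-0.4, 0.3, -1.1]
grip_width: 0.0496
grasp_force: 12.0
```

Request:
drive_tool(
  moves=[0,0,0,1,40,0,0,0,2,40,0,0,0,3,40,0,0,0,4,40,0,0,0,4,40],
)

```text
time_s: 8.32
tool_pos: [0.4623, 0.0696, 0.112]
tool_rot: [-180.0, 0.0, 90.4]
force: [-0.3, 0.6, -0.8]
grip_width: 0.0492
grasp_force: 12.0
```

Request:
drive_tool(
  moves=[-0.22,1.08,0,0,40,-0.45,2.16,0,0,40,-0.68,3.24,0,0,40,-0.9,4.32,0,0,40,-1.13,5.41,0,0,40],
)

```text
time_s: 8.95
tool_pos: [0.6804, 0.0247, 0.1114]
tool_rot: [-179.9, -0.0, 90.4]
force: [0.4, -0.0, -0.0]
grip_width: 0.0492
grasp_force: 12.0
```

Request:
drive_tool(
  moves=[0,0,0,0,40,0,0,0,0,40],
)

```text
time_s: 9.2
tool_pos: [0.6783, 0.0259, 0.1114]
tool_rot: [-179.9, -0.0, 90.4]
force: [-0.9, 0.1, -0.5]
grip_width: 0.0489
grasp_force: 12.0
```

Run:
```python
from h import *
np.set_printoptions(suppress=True,precision=4)
o=env.get_obs();print(o['tool_pos'],o['tool_rot'],o['grip_width'],o['force'],o['qpos'])
p,d=grab("side"); q,e=grab("top")
np.savez("s2",p=p,d=d,q=q,e=e)
cv2.imwrite("pics/c2.png",np.hstack([cv2.resize(p[135:225,260:360,::-1],(400,360),interpolation=3),cv2.resize(q[130:220,190:290,::-1],(400,360),interpolation=3)]))
```

```text
[0.6783 0.0259 0.1114] [-179.898    -0.0464   90.3825] 0.04887703206589428 [-0.944   0.054  -0.5164] [ 29.9848  34.3499 -48.7846  84.7392  26.2848  72.9501 -21.221 ]
```

View pics/c2.png

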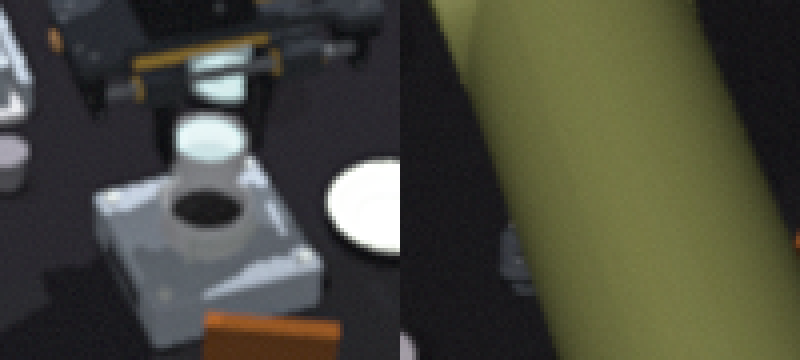

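The side crop shows the lens held level above the bore: top face centre at about (313,170), bore at about (312,187). I fit ellipses to both.

Run:
```python
from h import *
np.set_printoptions(suppress=True,precision=4)
f=np.load("s2.npz"); p=f['p']; 
c=cv2.resize(p[135:225,260:360],None,fx=8,fy=8,interpolation=cv2.INTER_CUBIC).astype(int)
def fit(m,seed):
    n,l,s,cc=cv2.connectedComponentsWithStats(m.astype(np.uint8)); k=l==l[seed[1],seed[0]]
    ct=max(cv2.findContours(k.astype(np.uint8),0,1)[0],key=cv2.contourArea); ct=cv2.convexHull(ct); e=cv2.fitEllipse(ct); return np.array([e[0][0]/8+260-.44,e[0][1]/8+135-.44]),np.array(e[1])/8,e[2]
R,G,B=c[...,0],c[...,1],c[...,2]
print(c[280,424],c[416,416],c[320,424],c[460,416])
l=fit((B-R>25)&(G>140)&(np.mgrid[:720,:800][0]>200),(424,290)); b=fit(R+G+B<150,(416,416)); print(l,b)
print("lens",ray("side",*l[0],.1194),"bore",ray("side",*b[0],.064))
```

```text
[224 239 240] [28 27 30] [174 192 195] [105 107 109]Traceback (most recent call last):
  File "<stdin>", line 10, in <module>
  File "<stdin>", line 7, in fit
cv2.error: OpenCV(4.12.0) /io/opencv/modules/imgproc/src/shapedescr.cpp:361: error: (-201:Incorrect size of input array) There should be at least 5 points to fit the ellipse in function 'fitEllipseNoDirect'
```

Run:
```python
from h import *
np.set_printoptions(suppress=True,precision=4)
f=np.load("s2.npz"); p=f['p']; 
c=cv2.resize(p[135:225,260:360],None,fx=8,fy=8,interpolation=cv2.INTER_CUBIC).astype(int)
R,G,B=c[...,0],c[...,1],c[...,2]; v,u=np.mgrid[:720,:800]
def fit(m):
    n,l,s,_=cv2.connectedComponentsWithStats(m.astype(np.uint8)); k=l==1+np.argmax(s[1:,4])
    ct=cv2.convexHull(max(cv2.findContours(k.astype(np.uint8),0,1)[0],key=cv2.contourArea)); e=cv2.fitEllipse(ct); return np.array([e[0][0]/8+260-.44,e[0][1]/8+135-.44]),np.array(e[1])/8,e[2]
l=fit((G>165)&(B-R>8)&(v>215)&(v<350)&(u>330)&(u<510)); b=fit((R+G+B<150)&(v>350)&(v<460)&(u>320)&(u<510)); print(l,b)
print("lens",ray("side",*l[0],.1194),"bore",ray("side",*b[0],.064))
# depth-based lens: extent of rim
W=cloud("side",f['d']); m=(abs(W[...,0]-.679)<.04)&(abs(W[...,1]-.025)<.04)&(abs(W[...,2]-.117)<.004); print(m.sum(),rect(W[m][:,:2]))
```

```text
(array([311.8788, 169.3921]), array([11.4715, 17.3506]), 93.63231658935547) (array([311.345 , 186.8482]), array([ 7.9525, 15.9376]), 91.9636001586914)
lens [0.678  0.0222 0.1194] bore [0.6765 0.0165 0.064 ]
216 (array([674.7,  21.6]), array([61.2, 50.1]), 24.2)
```

Request:
drive_tool(
  moves=[-0.01,0.02,0.4,0,40,-0.01,0.02,0.7,0,40,-0.01,0.02,0.85,0,40,-0.01,0.02,0.95,0,40,-0.01,0.02,0.95,0,40],
)

```text
time_s: 9.93
tool_pos: [0.6799, 0.0249, 0.0739]
tool_rot: [-180.0, -0.0, 90.2]
force: [-1.1, 0.5, -0.3]
grip_width: 0.0492
grasp_force: 12.0
```

```bash
python3 -c "
from h import *
o=env.get_obs();print(o['tool_pos'],o['force'],o['wrist_torque'])"
```

```text
[0.67986281 0.02493352 0.07386594] [-1.13179091  0.53455042 -0.28106955] [ 0.0263115  -0.07625965 -0.04470812]
```

Request:
drive_tool(
  moves=[0,0,0.05,0,40,0,0,0.1,0,40,0,0,0.14,0,40,0,0,0.18,0,40,0,0,0.18,0,40],
)

```text
time_s: 10.55
tool_pos: [0.6799, 0.0249, 0.0668]
tool_rot: [-180.0, 0.0, 90.2]
force: [-0.3, -0.2, -0.7]
grip_width: 0.0494
grasp_force: 12.0
```

Request:
drive_tool(
  moves=[0,0,0,0,87,0,0,0,0,87,0,0,0,0,87,0,0,0,0,87,0,0,0,0,87],
)

```text
time_s: 11.18
tool_pos: [0.68, 0.0249, 0.0669]
tool_rot: [-180.0, 0.0, 90.2]
force: [0.1, -0.1, 0.1]
grip_width: 0.0853
grasp_force: 0.0
```

Request:
drive_tool(
  moves=[0,0,-0.5,0,87,0,0,-1.5,0,87,0,0,-2.5,0,87,0,0,-3.5,0,87],
)

```text
time_s: 11.68
tool_pos: [0.6801, 0.0252, 0.21]
tool_rot: [179.9, -0.0, 90.3]
force: [0.7, -0.2, -0.6]
grip_width: 0.0868
grasp_force: 0.0
```

Request:
drive_tool(
  moves=[0,-1.2,0,0,87,0,-2.4,0,0,87,0,-3.6,0,0,87,0,-3.6,0,0,87],
)

```text
time_s: 12.18
tool_pos: [0.5333, 0.0244, 0.208]
tool_rot: [-180.0, 0.3, 90.3]
force: [0.9, -0.9, -0.0]
grip_width: 0.087
grasp_force: 0.0
```

Run:
```python
from h import *
np.set_printoptions(suppress=True,precision=4)
o=env.get_obs();print(o['tool_pos'],o['tool_rot'])
p,d=grab("side"); W=cloud("side",d); np.savez("s3",p=p,d=d)
for nm,x,y,r,z0,z1 in(("collar",.474,-.112,.06,.05,.062),("lenstop",.68,.025,.045,.066,.09),("rim",.68,.025,.04,.058,.066)):
    m=(abs(W[...,0]-x)<r)&(abs(W[...,1]-y)<r)&(W[...,2]>z0)&(W[...,2]<z1); P=W[m]; print(nm,m.sum(),np.median(P,0),rect(P[:,:2]))
cv2.imwrite("pics/c3.png",np.hstack([cv2.resize(p[150:220,270:350,::-1],(400,350),interpolation=3),cv2.resize(p[220:290,210:290,::-1],(400,350),interpolation=3)]))
```

```text
[0.5333 0.0244 0.208 ] [-179.9967    0.3028   90.2785]
collar 244 [ 0.4745 -0.1193  0.0531] (array([ 474.7, -116.7]), array([56.6, 56.7]), 39.3)
lenstop 218 [0.6804 0.0212 0.0696] (array([680.1,  22.2]), array([53.4, 47.8]), 71.5)
rim 127 [ 0.6699 -0.0004  0.0613] (array([679.3,  18. ]), array([65.8, 59.7]), 78.0)
```

View pics/c3.png

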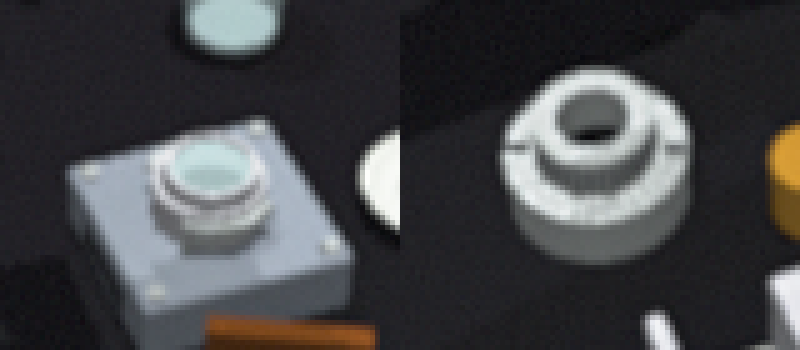

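The left crop shows the lens lying flat in the neck with its top above the rim. The right crop shows the ring not knocked, its lines at (234,249) and (267,250).

Request:
drive_tool(
  moves=[-1.15,-0.49,0,0,87,-2.3,-0.98,0,0,87,-3.46,-1.47,0,0,87,-3.46,-1.47,1.2,0,87,-3.46,-1.47,2.4,0,87],
)

```text
time_s: 12.85
tool_pos: [0.48, -0.1159, 0.1114]
tool_rot: [179.8, 0.1, 90.1]
force: [-0.7, -0.5, 0.6]
grip_width: 0.087
grasp_force: 0.0
```

Request:
drive_tool(
  moves=[0,0,0.9,0,87,0,0,1.6,0,87,0,0,1.95,0,87,0,0,1.95,0,87],
)

```text
time_s: 13.35
tool_pos: [0.4789, -0.114, 0.0332]
tool_rot: [180.0, -0.1, 90.3]
force: [-0.5, -0.5, 0.2]
grip_width: 0.0867
grasp_force: 0.0
```

Request:
drive_tool(
  moves=[0,0,0,0,50,0,0,0,0,50,0,0,0,0,50,0,0,0,0,50,0,0,0,0,50],
  squeeze=6,
)

```text
time_s: 13.98
tool_pos: [0.4774, -0.1146, 0.0332]
tool_rot: [-180.0, 0.0, 90.2]
force: [-2.8, -0.5, 4.5]
grip_width: 0.0593
grasp_force: 6.0
```

Request:
drive_tool(
  moves=[0,0,0,0,75,0,0,0,0,75,0,0,0,0,75],
)

```text
time_s: 14.35
tool_pos: [0.4779, -0.1142, 0.0329]
tool_rot: [180.0, -0.0, 90.2]
force: [1.2, -0.3, -0.5]
grip_width: 0.0739
grasp_force: 0.0
```

Request:
drive_tool(
  moves=[0,0,0,-1,75,0,0,0,-2,75,0,0,0,-3,75,0,0,0,-4,75,0,0,0,-4,75],
)

```text
time_s: 14.98
tool_pos: [0.4778, -0.1143, 0.0328]
tool_rot: [180.0, -0.0, 130.1]
force: [-0.1, -0.6, 0.6]
grip_width: 0.0751
grasp_force: 0.0
```

Request:
drive_tool(
  moves=[0,0,0,0,50,0,0,0,0,50,0,0,0,0,50,0,0,0,0,50,0,0,0,0,50],
  squeeze=30,
)

```text
time_s: 15.6
tool_pos: [0.4778, -0.1143, 0.033]
tool_rot: [-180.0, 0.0, 130.2]
force: [-0.6, -0.3, -0.2]
grip_width: 0.0581
grasp_force: 30.0
```

Request:
drive_tool(
  moves=[0,0,-1,-0.7,50,0,0,-2,-1.4,50,0,0,-3.2,-2,50,0,0,-3.2,-2,50],
)

```text
time_s: 16.1
tool_pos: [0.4801, -0.1149, 0.1639]
tool_rot: [-180.0, 0.4, 150.2]
force: [0.4, 0.1, -2.5]
grip_width: 0.0578
grasp_force: 30.0
```

Request:
drive_tool(
  moves=[-0.53,1.11,0,0,50,-1.06,2.21,0,0,50,-1.59,3.32,0,0,50,-2.12,4.42,0,0,50,-2.65,5.53,0,0,50],
)

```text
time_s: 16.73
tool_pos: [0.68, 0.0257, 0.158]
tool_rot: [-179.9, -0.2, 150.2]
force: [1.0, -0.1, -1.3]
grip_width: 0.058
grasp_force: 30.0
```

Request:
drive_tool(
  moves=[0,0,0,0,50,0,0,0,0,50,0,0,0,0,50],
)

```text
time_s: 17.1
tool_pos: [0.6788, 0.0234, 0.1602]
tool_rot: [-179.9, -0.0, 150.1]
force: [1.2, 0.4, -1.5]
grip_width: 0.058
grasp_force: 30.0
```

Run:
```python
from h import *
np.set_printoptions(suppress=True,precision=4)
o=env.get_obs();print(o['tool_pos'],o['tool_rot'],o['qpos'],o['force'],o['wrist_torque'])
r=np.radians(o['tool_rot'][2]); e=np.array([.6799,.0249])-o['tool_pos'][:2]; print("tx,ty",(np.cos(r)*e[0]+np.sin(r)*e[1])/.04,(np.sin(r)*e[0]-np.cos(r)*e[1])/.04)
p,d=grab("side"); cv2.imwrite("pics/c4.png",cv2.resize(p[110:220,250:380,::-1],(780,600),interpolation=3))
```

```text
[0.6788 0.0234 0.1602] [-179.8818   -0.0208  150.1339] [ 35.1091  35.7881 -58.2603  81.536   30.4558  79.453   36.3692] [ 1.1505  0.4223 -1.4809] [-0.0387 -0.1343 -0.0047]
tx,ty -0.005660067748151123 0.047732548004576165
```

View pics/c4.png

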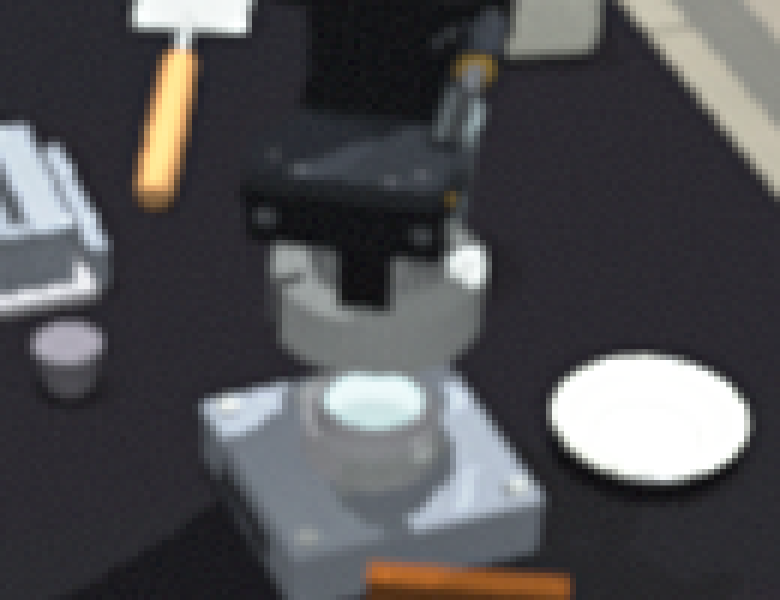

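Request:
drive_tool(
  moves=[0,0.048,0.9,0,50,0,0.048,1.5,0,50,0,0.048,1.8,0,50,0,0.048,1.8,0,50],
)

```text
time_s: 17.65
tool_pos: [0.68, 0.0262, 0.0882]
tool_rot: [-179.9, -0.1, 150.2]
force: [0.6, -1.0, -1.7]
grip_width: 0.0579
grasp_force: 30.0
```

Request:
drive_tool(
  moves=[0,0,0.06,0,50,0,0,0.12,0,50,0,0,0.18,0,50,0,0,0.22,0,50,0,0,0.22,0,50],
)

```text
time_s: 18.27
tool_pos: [0.6804, 0.0267, 0.08]
tool_rot: [-180.0, -0.0, 150.2]
force: [-0.3, 0.4, -2.1]
grip_width: 0.0581
grasp_force: 30.0
```

Request:
drive_tool(
  moves=[-0.01,-0.02,0.02,0,50,-0.01,-0.04,0.04,0,50,-0.01,-0.04,0.04,0,50],
)

```text
time_s: 18.65
tool_pos: [0.6805, 0.0256, 0.079]
tool_rot: [179.9, 0.0, 150.3]
force: [0.4, 1.4, 1.0]
grip_width: 0.0579
grasp_force: 30.0
```

```bash
python3 -c "
from h import *
o=env.get_obs();print(o['tool_pos'],o['force'],o['wrist_torque'])"
```

```text
[0.68045095 0.02562162 0.07901592] [0.43895281 1.3799016  0.99025342] [ 0.25764621 -0.22672267  0.00581848]
```

Request:
drive_tool(
  moves=[0,0,0,0.8,50,0,0,0,1.6,50,0,0,0,2.4,50,0,0,0,3.2,50,0,0,0,4,50],
)

```text
time_s: 19.27
tool_pos: [0.6803, 0.0249, 0.0789]
tool_rot: [180.0, 0.0, 110.0]
force: [-0.1, -0.6, 0.5]
grip_width: 0.0574
grasp_force: 30.0
```

```bash
python3 -c "
from h import *
o=env.get_obs();print(o['tool_pos'],o['force'],o['wrist_torque'])"
```

```text
[0.68029513 0.02491421 0.0789464 ] [-0.07578621 -0.6410503   0.45232976] [ 0.04293806 -0.10776712  0.02852246]
```

Request:
drive_tool(
  moves=[0,0,0,0.8,50,0,0,0,1.6,50,0,0,0,2.4,50,0,0,0,3.2,50,0,0,0,3.2,50],
)

```text
time_s: 19.9
tool_pos: [0.6803, 0.025, 0.0789]
tool_rot: [180.0, 0.0, 78.3]
force: [0.4, -0.2, 1.6]
grip_width: 0.0579
grasp_force: 30.0
```

```bash
python3 -c "
from h import *
o=env.get_obs();print(o['tool_pos'],o['force'],o['wrist_torque'])"
```

```text
[0.68027088 0.02504276 0.07893034] [ 0.44646346 -0.17956394  1.55460493] [-0.02220463 -0.07142919  0.03467666]
```

Request:
drive_tool(
  moves=[0,0,0,0.6,50,0,0,0.01,1.2,50,0,0,0.02,1.8,50,0,0,0.03,2.4,50,0,0,0.03,2.4,50],
)

```text
time_s: 20.52
tool_pos: [0.6796, 0.0252, 0.0772]
tool_rot: [-180.0, 0.0, 54.4]
force: [-0.8, 0.6, 1.0]
grip_width: 0.0576
grasp_force: 30.0
```

```bash
python3 -c "
from h import *
o=env.get_obs();print(o['tool_pos'],o['force'],o['wrist_torque'])"
```

```text
[0.67959    0.02523524 0.07715833] [-0.81274525  0.56013155  0.95509454] [ 0.04586235  0.23600944 -0.11973492]
```

Request:
drive_tool(
  moves=[0,0,0.01,0.6,50,0,0,0.02,1.2,50,0,0,0.025,1.8,50,0,0,0.025,2.2,50,0,0,0.025,2.2,50],
)

```text
time_s: 21.15
tool_pos: [0.6803, 0.0253, 0.0765]
tool_rot: [180.0, -0.0, 32.4]
force: [-0.5, 1.0, 0.1]
grip_width: 0.0579
grasp_force: 30.0
```

```bash
python3 -c "
from h import *
o=env.get_obs();print(o['tool_pos'],o['force'],o['wrist_torque'])"
```

```text
[0.68027224 0.02529432 0.0764835 ] [-0.45943219  0.97476819  0.09296912] [ 0.09962105 -0.00365852 -0.20069863]
```

Request:
drive_tool(
  moves=[0,0,0,0.3,50,0,0,0,0.6,50,0,0,0,0.6,50],
)

```text
time_s: 21.52
tool_pos: [0.6794, 0.026, 0.0765]
tool_rot: [-180.0, 0.1, 26.6]
force: [-3.0, 1.4, 3.4]
grip_width: 0.0579
grasp_force: 30.0
```

```bash
python3 -c "
from h import *
o=env.get_obs();print(o['tool_pos'],o['tool_rot'],o['force'],o['wrist_torque'])"
```

```text
[0.67943425 0.02596417 0.07645374] [-1.79969378e+02  6.22652253e-02  2.65637441e+01] [-3.03807304  1.37230373  3.35782054] [0.20919535 0.67917984 0.87530308]
```

Request:
drive_tool(
  moves=[0,0,0,0.2,50,0,0,0,0.4,50,0,0,0,0.4,50],
)

```text
time_s: 21.9
tool_pos: [0.6799, 0.0261, 0.0765]
tool_rot: [-180.0, 0.0, 22.3]
force: [-3.4, 2.2, 2.3]
grip_width: 0.0581
grasp_force: 30.0
```

```bash
python3 -c "
from h import *
o=env.get_obs();print(o['tool_pos'],o['tool_rot'],o['force'],o['wrist_torque'])"
```

```text
[0.6798508  0.02605546 0.07649263] [-1.79958375e+02  5.01254876e-03  2.22866572e+01] [-3.42842497  2.21589361  2.2657639 ] [0.62065939 0.74276212 1.25986367]
```

Request:
drive_tool(
  moves=[0,0,0,0,85,0,0,0,0,85,0,0,0,0,85,0,0,0,0,85],
)

```text
time_s: 22.4
tool_pos: [0.6803, 0.0245, 0.0762]
tool_rot: [180.0, -0.0, 22.2]
force: [0.4, 0.3, -0.1]
grip_width: 0.0834
grasp_force: 0.0
```

Request:
drive_tool(
  moves=[0,0,-0.5,0,85,0,0,-1.5,-0.5,85,0,0,-2.5,-1.5,85,0,0,-3,-2.5,85,0,0,-3,-3.5,85],
)

```text
time_s: 23.02
tool_pos: [0.6818, 0.0256, 0.2009]
tool_rot: [179.7, -0.2, 57.6]
force: [1.0, 0.6, 0.1]
grip_width: 0.0848
grasp_force: 0.0
```

Request:
drive_tool(
  moves=[0,0,0,-1,50,0,0,0,-2,50,0,0,0,-3,30,0,0,0,-3.8,30,0,0,0,-3.8,30],
)

```text
time_s: 23.65
tool_pos: [0.6805, 0.0252, 0.1977]
tool_rot: [179.9, -0.0, 95.1]
force: [0.2, -0.1, 0.2]
grip_width: 0.0431
grasp_force: 0.0
```

Request:
drive_tool(
  moves=[-1.27,-0.47,0,0,30,-2.54,-0.94,0,0,30,-3.81,-1.4,0,0,30,-5.08,-1.87,0,0,30,-6.1,-2.24,0,0,30],
)

```text
time_s: 24.28
tool_pos: [0.6124, -0.229, 0.1974]
tool_rot: [180.0, 0.1, 94.9]
force: [0.6, -0.4, 0.3]
grip_width: 0.0299
grasp_force: 0.0
```

Request:
drive_tool(
  moves=[0,0,0,0,26],
)

```text
time_s: 24.4
tool_pos: [0.6116, -0.2325, 0.1968]
tool_rot: [-180.0, 0.2, 94.6]
force: [-0.8, 0.3, 0.4]
grip_width: 0.0275
grasp_force: 0.0
```

```bash
cat >> h.py <<'E'
def to(x,y,z=None,yaw=None):
    o=env.get_obs(); t=o['tool_pos']; w=o['tool_rot'][2]; r=np.radians(w); ex,ey=x-t[0],y-t[1]
    print("now",np.round(t,4),round(w,1),"F",np.round(o['force'],1),"| tx %.3f ty %.3f"%((np.cos(r)*ex+np.sin(r)*ey)/.04,(np.sin(r)*ex-np.cos(r)*ey)/.04),"tz %.3f"%((t[2]-z)/.04) if z is not None else "","turn %.2f"%((w-yaw)/10) if yaw is not None else "")
E
python3 - <<'E'
from h import *
np.set_printoptions(suppress=True,precision=4)
to(.5976,-.2885,.067,95.5)
p,d=grab("top"); W=cloud("top",d); q,e=grab("side"); V=cloud("side",e)
for nm,X,x,y,r,z0,z1 in(("ringtop",W,.68,.025,.04,.085,.11),("ringtopS",V,.68,.025,.04,.085,.11),("d",W,.5358,-.293,.045,.09,.11),("mag",W,.47,.277,.14,.04,.055)):
    m=(abs(X[...,0]-x)<r)&(abs(X[...,1]-y)<r)&(X[...,2]>z0)&(X[...,2]<z1); P=X[m]; print(nm,m.sum(),np.median(P,0),rect(P[:,:2]))
# slots: holes in block tops, row-wise midpoints
m=(abs(W[...,0]-.47)<.15)&(abs(W[...,1]-.277)<.05)
for nm,x in (("b",.5621),("d",.5005),("a",.4388),("c",.3764)):
    k=(abs(W[...,0]-x)<.035)&(abs(W[...,1]-.277)<.035)&(W[...,2]>.042)
    P=W[k]; lo=P[P[:,0]<x]; hi=P[P[:,0]>x]
    L=[];H=[]
    for y in np.arange(.245,.31,.003):
        a=lo[abs(lo[:,1]-y)<.002]; b=hi[abs(hi[:,1]-y)<.002]
        if len(a) and len(b): L.append((y,a[:,0].max()));H.append((y,b[:,0].min()))
    L=np.array(L);H=np.array(H); pl=np.polyfit(L[:,0]-.277,L[:,1],1);ph=np.polyfit(H[:,0]-.277,H[:,1],1); print(nm,pl,ph,"mid",(pl+ph)/2,"w",ph[1]-pl[1])
E
```

```text
now [ 0.6116 -0.2325  0.1968] 94.6 F [-0.8  0.3  0.4] | tx -1.369 ty -0.460 tz 3.244 turn -0.09
ringtop 316 [0.6775 0.0271 0.0966] (array([678.4,  26.6]), array([57.2, 54.9]), 2.3)
ringtopS 0 [nan nan nan] (array([0., 0.]), array([0., 0.]), 0.0)
d 164 [ 0.532  -0.2768  0.0964] (array([ 531.9, -278.4]), array([17.5, 50.2]), 5.2)
mag 3100 [0.4621 0.2768 0.0462] (array([469.8, 277.5]), array([243.4, 101.8]), 0.9)
b [-0.0412  0.5531] [-0.0176  0.5708] mid [-0.0294  0.5619] w 0.01772164884196481
d [0.026  0.4865] [-0.028   0.5141] mid [-0.001   0.5003] w 0.027578884629076206
a [-0.0253  0.4326] [-0.0241  0.4446] mid [-0.0247  0.4386] w 0.012009534620033901
c [-0.0219  0.3648] [-0.0225  0.388 ] mid [-0.0222  0.3764] w 0.02312618070074446
  return _methods._mean(a, axis=axis, dtype=dtype,
  ret = um.true_divide(
```

Request:
drive_tool(
  moves=[-0.7,-0.21,0,-0.09,26,-1.38,-0.43,0,-0.09,26,-1.38,-0.43,0,-0.09,26,-1.38,-0.43,1,-0.09,26,-1.38,-0.43,1.8,-0.09,26],
)

```text
time_s: 25.12
tool_pos: [0.6022, -0.2792, 0.124]
tool_rot: [179.9, -0.1, 96.3]
force: [0.2, -0.4, -0.2]
grip_width: 0.0261
grasp_force: 0.0
```

```bash
python3 -c "
from h import *
to(.5985,-.289,.067,95.5)"
```

```text
now [ 0.6022 -0.2792  0.124 ] 96.3 F [ 0.2 -0.4 -0.2] | tx -0.234 ty -0.119 tz 1.425 turn 0.08
```

Request:
drive_tool(
  moves=[-0.23,-0.12,0,0.08,26,-0.23,-0.12,0,0.08,26,-0.23,-0.12,0,0.08,26],
)

```text
time_s: 25.5
tool_pos: [0.5986, -0.2921, 0.1264]
tool_rot: [179.8, 0.1, 95.3]
force: [0.8, 1.2, 0.1]
grip_width: 0.0259
grasp_force: 0.0
```

```bash
python3 -c "
from h import *
to(.5985,-.289,.067,95.5)"
```

```text
now [ 0.5986 -0.2921  0.1264] 95.3 F [0.8 1.2 0.1] | tx 0.077 ty 0.006 tz 1.486 turn -0.02
```

Request:
drive_tool(
  moves=[0.05,0,0.7,0,26,0.05,0,1.2,0,26,0.05,0,1.48,0,26,0.05,0,1.48,0,26],
)

```text
time_s: 26.0
tool_pos: [0.5967, -0.2901, 0.0644]
tool_rot: [-179.9, -0.0, 95.3]
force: [-0.6, -0.2, 0.6]
grip_width: 0.0263
grasp_force: 0.0
```

Request:
drive_tool(
  moves=[0,0,0,0,5,0,0,0,0,5,0,0,0,0,5,0,0,0,0,5],
  squeeze=25,
)

```text
time_s: 26.5
tool_pos: [0.5977, -0.2904, 0.066]
tool_rot: [179.9, 0.1, 95.3]
force: [0.3, 0.4, 2.8]
grip_width: 0.0117
grasp_force: 25.0
```

Request:
drive_tool(
  moves=[0,0,-0.8,0,5,0,0,-1.8,0,5,0,0,-2.8,0,5,0,0,-3.6,0,5,0,0,-3.6,0,5],
)

```text
time_s: 27.12
tool_pos: [0.5984, -0.2904, 0.2116]
tool_rot: [179.8, 0.1, 95.3]
force: [-0.0, 0.6, -2.6]
grip_width: 0.0117
grasp_force: 25.0
```

```bash
python3 -c "
from h import *
to(.5627,.276,.207,91)"
```

```text
now [ 0.5984 -0.2904  0.2116] 95.3 F [-0.   0.6 -2.6] | tx 14.182 ty 0.429 tz 0.115 turn 0.43
```

Request:
drive_tool(
  moves=[1.2,0.04,0,0.1,5,2.4,0.08,0,0.2,5,3.6,0.12,0,0.3,5,4.8,0.15,0,0.4,5,6,0.18,0,0.43,5],
)

```text
time_s: 27.75
tool_pos: [0.5804, -0.0493, 0.2069]
tool_rot: [-179.8, -0.0, 91.0]
force: [0.6, 0.6, -2.3]
grip_width: 0.0117
grasp_force: 25.0
```

Request:
drive_tool(
  moves=[1.3,-0.06,0,0,5,2.6,-0.12,0,0,5,3.9,-0.18,0,0,5,5.2,-0.24,0,0,5,6.5,-0.3,0,0,5],
)

```text
time_s: 28.38
tool_pos: [0.564, 0.2099, 0.2069]
tool_rot: [-179.8, 0.1, 91.0]
force: [0.9, -0.5, -1.8]
grip_width: 0.0119
grasp_force: 25.0
```

Request:
drive_tool(
  moves=[0.8,-0.04,0,0,5,1.64,-0.08,0,0,5,1.64,-0.08,0.5,0,5,1.64,-0.08,0.8,0,5,1.64,-0.08,0.8,0,5],
)

```text
time_s: 29.0
tool_pos: [0.5603, 0.2721, 0.1746]
tool_rot: [-179.8, 0.2, 90.9]
force: [0.0, 0.0, -1.8]
grip_width: 0.012
grasp_force: 25.0
```

Request:
drive_tool(
  moves=[0,0,0,0,5,0,0,0,0,5],
)

```text
time_s: 29.25
tool_pos: [0.5614, 0.2743, 0.1778]
tool_rot: [179.9, -0.0, 91.0]
force: [0.3, -0.1, -2.0]
grip_width: 0.0119
grasp_force: 25.0
```

Run:
```python
from h import *
to(.5627,.2746,.107,91)
p,d=grab("side"); cv2.imwrite("pics/c5.png",cv2.resize(p[90:190,160:290,::-1],(780,600),interpolation=3)); np.savez("s5",p=p,d=d)
```

```text
now [0.5614 0.2743 0.1778] 91.0 F [ 0.3 -0.1 -2. ] | tx 0.007 ty 0.033 tz 1.770 turn -0.00
```

View pics/c5.png

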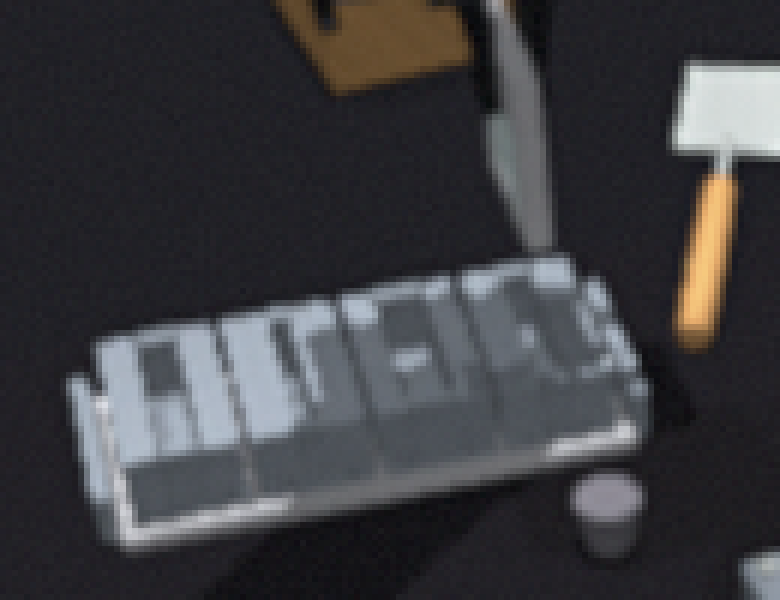

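The side crop shows plate b upright above the end slot, its bottom edge near (250,131). I descend under force watch.

Request:
drive_tool(
  moves=[0.01,0.03,0.7,0,5,0.01,0.03,1.3,0,5,0.01,0.03,1.6,0,5,0.01,0.03,1.75,0,5,0.01,0.03,1.75,0,5],
)

```text
time_s: 29.92
tool_pos: [0.5622, 0.2752, 0.1075]
tool_rot: [180.0, -0.0, 91.0]
force: [-0.0, 0.0, -2.7]
grip_width: 0.0118
grasp_force: 25.0
```

Request:
drive_tool(
  moves=[0,0,0.04,0,5,0,0,0.08,0,5,0,0,0.12,0,5],
)

```text
time_s: 30.3
tool_pos: [0.5622, 0.2754, 0.1026]
tool_rot: [180.0, -0.0, 91.0]
force: [0.9, 0.8, -1.5]
grip_width: 0.0119
grasp_force: 25.0
```

```bash
python3 -c "
from h import *
to(.5627,.2746,.073,91); print(env.get_obs()['wrist_torque'])"
```

```text
now [0.5622 0.2754 0.1026] 91.0 F [ 0.9  0.8 -1.5] | tx -0.021 ty 0.013 tz 0.740 turn 0.00
[ 0.15497531 -0.1296751  -0.02550095]
```

Request:
drive_tool(
  moves=[0,0,0.15,0,5,0,0,0.3,0,5,0,0,0.45,0,5,0,0,0.58,0,5,0,0,0.7,0,5],
)

```text
time_s: 30.92
tool_pos: [0.5619, 0.2755, 0.074]
tool_rot: [180.0, -0.0, 91.1]
force: [0.2, 2.1, -1.2]
grip_width: 0.0117
grasp_force: 25.0
```

Request:
drive_tool(
  moves=[0,0,0.02,0,5,0,0,0.04,0,5],
)

```text
time_s: 31.18
tool_pos: [0.5619, 0.2755, 0.0729]
tool_rot: [180.0, -0.0, 91.0]
force: [-1.3, 1.7, -0.9]
grip_width: 0.0118
grasp_force: 25.0
```

Request:
drive_tool(
  moves=[0,0,0.02,0,5,0,0,0.02,0,24,0,0,0.02,0,24,0,0,0.02,0,24],
)

```text
time_s: 31.68
tool_pos: [0.5622, 0.2745, 0.0719]
tool_rot: [180.0, 0.0, 91.0]
force: [-0.5, 0.2, 0.2]
grip_width: 0.0232
grasp_force: 0.0
```

Request:
drive_tool(
  moves=[0,0,-0.4,0,24,0,0,-1.2,0,24,0,0,-2.2,0,30,0,0,-3.2,0,36],
)

```text
time_s: 32.17
tool_pos: [0.562, 0.2753, 0.2024]
tool_rot: [179.9, -0.0, 91.1]
force: [0.7, 0.0, -0.4]
grip_width: 0.0327
grasp_force: 0.0
```

Request:
drive_tool(
  moves=[-1.25,-0.08,0,0,36,-2.5,-0.16,0,0,36,-3.75,-0.24,0,0,36,-5,-0.31,0,0,36,-6.25,-0.39,0,0,36],
)

```text
time_s: 32.8
tool_pos: [0.551, 0.0235, 0.2013]
tool_rot: [179.9, 0.0, 91.1]
force: [1.1, -0.3, 0.1]
grip_width: 0.0358
grasp_force: 0.0
```

Request:
drive_tool(
  moves=[-1.25,-0.08,0,0,36,-2.5,-0.16,0,0,36,-3.75,-0.24,0,0,36,-5,-0.31,0,0,36,-6.25,-0.39,0,0,36],
)

```text
time_s: 33.42
tool_pos: [0.54, -0.2268, 0.2015]
tool_rot: [179.9, 0.1, 91.1]
force: [0.9, 0.1, 0.5]
grip_width: 0.0359
grasp_force: 0.0
```

Request:
drive_tool(
  moves=[-0.8,-0.05,0,-0.2,36,-1.6,-0.1,0,-0.45,36,-1.6,-0.1,0.8,-0.45,36,-1.6,-0.1,1.6,-0.45,36,-1.6,-0.1,1.6,-0.45,36],
)

```text
time_s: 34.05
tool_pos: [0.5356, -0.2888, 0.1346]
tool_rot: [-179.8, -0.1, 95.6]
force: [-0.6, 0.9, 0.8]
grip_width: 0.0357
grasp_force: 0.0
```

Request:
drive_tool(
  moves=[0,0,0,0,36,0,0,0,0,36],
)

```text
time_s: 34.3
tool_pos: [0.5382, -0.2897, 0.138]
tool_rot: [179.9, 0.1, 95.6]
force: [-0.3, -0.3, 0.1]
grip_width: 0.0357
grasp_force: 0.0
```

Run:
```python
from h import *
np.set_printoptions(suppress=True,precision=4)
to(.5366,-.2937,.0655,95.5)
p,d=grab("top"); W=cloud("top",d)
m=(abs(W[...,0]-.562)<.03)&(abs(W[...,1]-.277)<.05)&(W[...,2]>.08)&(W[...,2]<.13); P=W[m]; print(m.sum(),np.median(P,0),rect(P[:,:2]))
```

```text
now [ 0.5382 -0.2897  0.138 ] 95.6 F [-0.3 -0.3  0.1] | tx -0.095 ty -0.049 tz 1.813 turn 0.01
243 [0.5603 0.2728 0.1018] (array([561.2, 276.4]), array([11.9, 79.9]), 1.2)
```

Request:
drive_tool(
  moves=[-0.12,-0.04,0.5,0,36,-0.12,-0.04,1,0,36,-0.12,-0.04,1.5,0,36,-0.12,-0.04,1.8,0,36,-0.12,-0.04,1.8,0,36],
)

```text
time_s: 34.98
tool_pos: [0.5352, -0.2937, 0.0624]
tool_rot: [-179.9, -0.1, 95.6]
force: [0.1, 1.0, 0.5]
grip_width: 0.0359
grasp_force: 0.0
```

Request:
drive_tool(
  moves=[0,0,0,0,15,0,0,0,0,15,0,0,0,0,15,0,0,0,0,15],
  squeeze=30,
)

```text
time_s: 35.48
tool_pos: [0.5365, -0.2946, 0.0648]
tool_rot: [179.9, 0.1, 95.5]
force: [-0.2, -0.1, 2.9]
grip_width: 0.0217
grasp_force: 30.0
```

Request:
drive_tool(
  moves=[0,0,-0.8,0,15,0,0,-1.8,0,15,0,0,-2.8,0,15,0,0,-3.6,0,15,0,0,-3.6,0,15],
)

```text
time_s: 36.1
tool_pos: [0.5371, -0.2947, 0.2098]
tool_rot: [179.8, 0.2, 95.5]
force: [0.0, 1.1, -4.4]
grip_width: 0.022
grasp_force: 30.0
```

```bash
python3 -c "
from h import *
to(.5013,.2749,.207,91)"
```

```text
now [ 0.5371 -0.2947  0.2098] 95.5 F [ 0.   1.1 -4.4] | tx 14.260 ty 0.483 tz 0.071 turn 0.45
```

Request:
drive_tool(
  moves=[1.2,0.04,0,0.1,15,2.4,0.08,0,0.2,15,3.6,0.12,0,0.3,15,4.8,0.16,0,0.4,15,6,0.2,0,0.45,15],
)

```text
time_s: 36.72
tool_pos: [0.519, -0.0533, 0.2055]
tool_rot: [-179.8, -0.0, 91.0]
force: [1.2, -0.3, -3.7]
grip_width: 0.0216
grasp_force: 30.0
```

Request:
drive_tool(
  moves=[1.3,-0.06,0,0,15,2.6,-0.12,0,0,15,3.9,-0.18,0,0,15,5.2,-0.24,0,0,15,6.5,-0.3,0,0,15],
)

```text
time_s: 37.35
tool_pos: [0.5027, 0.2056, 0.2056]
tool_rot: [-179.9, 0.1, 91.0]
force: [0.2, 0.6, -3.0]
grip_width: 0.0215
grasp_force: 30.0
```

Request:
drive_tool(
  moves=[0.9,-0.04,0,0,15,1.76,-0.08,0,0,15,1.76,-0.08,0.7,0,15,1.76,-0.08,1.5,0,15,1.76,-0.08,1.9,0,15],
)

```text
time_s: 37.98
tool_pos: [0.4974, 0.2739, 0.128]
tool_rot: [-179.7, 0.1, 91.1]
force: [0.3, -0.1, -2.0]
grip_width: 0.0215
grasp_force: 30.0
```

Request:
drive_tool(
  moves=[0,0,0,0,15,0,0,0,0,15,0,0,0,0,15],
)

```text
time_s: 38.35
tool_pos: [0.5003, 0.2758, 0.1331]
tool_rot: [179.9, -0.0, 91.0]
force: [0.2, -0.0, -3.5]
grip_width: 0.0216
grasp_force: 30.0
```

```bash
python3 -c "
from h import *
to(.5013,.2749,.101,91)"
```

```text
now [0.5003 0.2758 0.1331] 91.0 F [ 0.2 -0.  -3.5] | tx -0.022 ty 0.026 tz 0.802 turn 0.00
```

Request:
drive_tool(
  moves=[-0.02,0.03,0.3,0,15,-0.02,0.03,0.55,0,15,-0.02,0.03,0.65,0,15,-0.02,0.03,0.74,0,15,-0.02,0.03,0.8,0,15],
)

```text
time_s: 38.98
tool_pos: [0.5004, 0.2778, 0.1019]
tool_rot: [179.9, -0.2, 91.1]
force: [-3.2, 3.3, 8.9]
grip_width: 0.0222
grasp_force: 30.0
```

Request:
drive_tool(
  moves=[0,0,0.03,0,15,0,0,0.03,0,15],
)

```text
time_s: 39.22
tool_pos: [0.5003, 0.2787, 0.1012]
tool_rot: [179.9, -0.3, 91.2]
force: [-4.3, 4.3, 8.8]
grip_width: 0.0212
grasp_force: 30.0
```

Run:
```python
from h import *
o=env.get_obs(); print(o['force'],o['wrist_torque'],o['tool_rot'])
p,d=grab("side"); cv2.imwrite("pics/c6.png",cv2.resize(p[100:180,165:275,::-1],(800,582),interpolation=3)); np.savez("s6",p=p,d=d)
```

```text
[-4.27036284  4.26629252  8.78440536] [ 0.60626204  0.97457373 -0.15567535] [179.91371388  -0.28519256  91.15454663]
```

View pics/c6.png

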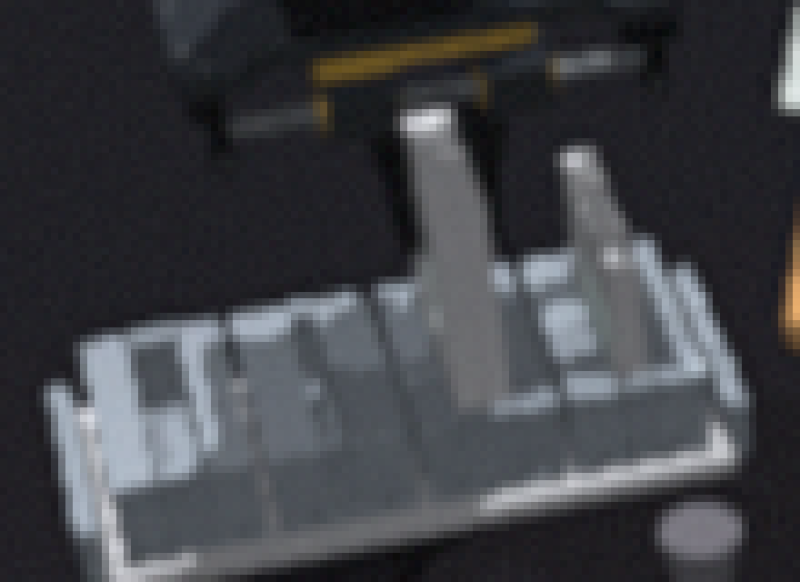

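The crop shows plate d's near bottom edge (475,412) closer to its block's front edge than b's (632,368), so d sits too far toward -y. I measure the end faces by depth.

Run:
```python
from h import *
np.set_printoptions(suppress=True,precision=4)
f=np.load("s6.npz"); W=cloud("side",f['d'])
for nm,x in(("b",.5615),("d",.5005)):
    for z0 in (.06,.07,.08,.09,.1):
        m=(abs(W[...,0]-x)<.012)&(abs(W[...,1]-.23)<.03)&(abs(W[...,2]-z0)<.005); P=W[m]
        if len(P)>3: print(nm,z0,len(P),np.percentile(P[:,1],[10,50]),np.percentile(P[:,0],[5,50,95]))
for nm,x in(("bblock",.562),("dblock",.5005),("ablock",.4388),("cblock",.3764)):
    m=(abs(W[...,0]-x)<.02)&(abs(W[...,1]-.23)<.03)&(abs(W[...,2]-.03)<.01); P=W[m]; print(nm,len(P),np.percentile(P[:,1],[10,50]))
```

```text
b 0.06 13 [0.2319 0.2351] [0.5574 0.5625 0.5685]
b 0.07 14 [0.2317 0.2335] [0.5572 0.5615 0.5688]
b 0.08 15 [0.2331 0.234 ] [0.557  0.5605 0.5675]
b 0.09 18 [0.2319 0.2346] [0.5568 0.5599 0.5675]
b 0.1 33 [0.2323 0.2427] [0.5573 0.5627 0.5684]
d 0.06 23 [0.2295 0.2326] [0.4901 0.5011 0.5106]
d 0.07 23 [0.2305 0.2327] [0.4912 0.5005 0.5114]
d 0.08 24 [0.2316 0.2341] [0.4919 0.4999 0.5095]
d 0.09 22 [0.2322 0.2343] [0.4909 0.5012 0.5114]
d 0.1 26 [0.2313 0.2351] [0.4904 0.4997 0.5098]
bblock 69 [0.2232 0.2253]
dblock 71 [0.2228 0.2245]
ablock 75 [0.2209 0.2237]
cblock 82 [0.2201 0.2222]
```

Request:
drive_tool(
  moves=[0,0,-0.1,0,15,0,0,-0.2,0,15,0,0,-0.2,0,15,0,0,-0.2,0,15],
)

```text
time_s: 39.78
tool_pos: [0.5007, 0.2741, 0.1064]
tool_rot: [-180.0, 0.0, 91.0]
force: [0.0, 0.1, -2.8]
grip_width: 0.022
grasp_force: 30.0
```

Request:
drive_tool(
  moves=[0.1,0,0,0,15,0.1,0,0,0,15,0.1,0,0.06,0,15,0.1,0,0.12,0,15,0.1,0,0.12,0,15],
)

```text
time_s: 40.4
tool_pos: [0.5006, 0.2785, 0.1017]
tool_rot: [-180.0, 0.0, 91.0]
force: [-0.8, -0.6, -3.4]
grip_width: 0.022
grasp_force: 30.0
```

```bash
python3 -c "
from h import *
to(.5005,.2785,.101,91);print(env.get_obs()['wrist_torque'])"
```

```text
now [0.5006 0.2785 0.1017] 91.0 F [-0.8 -0.6 -3.4] | tx 0.000 ty -0.002 tz 0.018 turn 0.00
[-0.01399901 -0.11162206 -0.00949375]
```

Request:
drive_tool(
  moves=[0,0,0.15,0,15,0,0,0.3,0,15,0,0,0.45,0,15,0,0,0.6,0,15,0,0,0.68,0,15],
)

```text
time_s: 41.02
tool_pos: [0.5008, 0.2907, 0.0814]
tool_rot: [179.6, -1.0, 91.3]
force: [-7.8, 10.9, 32.8]
grip_width: 0.0217
grasp_force: 30.0
```

Request:
drive_tool(
  moves=[0,0,0.04,0,15,0,0,0.08,0,15],
)

```text
time_s: 41.28
tool_pos: [0.5011, 0.2907, 0.0802]
tool_rot: [179.6, -0.9, 91.3]
force: [-10.1, 8.7, 37.3]
grip_width: 0.0219
grasp_force: 30.0
```

```bash
python3 -c "
from h import *
o=env.get_obs();print(np.round(o['qpos'],1),np.round(o['effort'],1),o['force'],o['wrist_torque'])
p,d=grab('side'); cv2.imwrite('pics/c7.png',cv2.resize(p[60:200,140:320,::-1],(771,600),interpolation=3))"
```

```text
[ 14.   25.9 -56.5 102.1  23.5  64.  -48.8] [  7.6 -25.1   2.7 -14.5   4.6  -0.1   0.3] [-10.06885969   8.69477745  37.27269772] [ 1.90439998  2.46936616 -0.17674202]
```

View pics/c7.png

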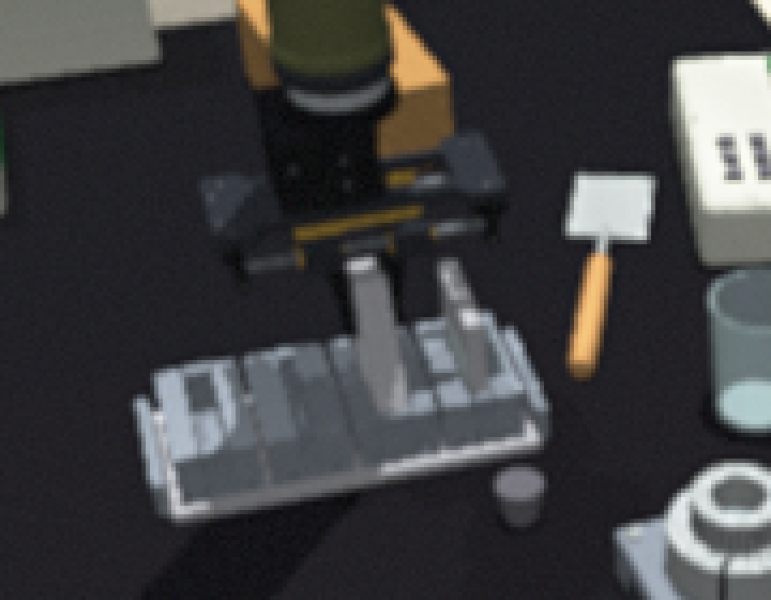

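Request:
drive_tool(
  moves=[0,0,-0.2,0,15,0,0,-0.5,0,15,0,0,-0.9,0,15,0,0,-1.3,0,15,0,0,-1.3,0,15],
)

```text
time_s: 41.95
tool_pos: [0.5017, 0.2788, 0.125]
tool_rot: [179.9, -0.0, 91.0]
force: [0.1, -0.1, -3.7]
grip_width: 0.0217
grasp_force: 29.9
```

Request:
drive_tool(
  moves=[0,0,0,0,15,0,0,0,0,15],
)

```text
time_s: 42.2
tool_pos: [0.5003, 0.2782, 0.1228]
tool_rot: [-179.9, 0.0, 91.0]
force: [0.5, -0.1, -3.6]
grip_width: 0.0217
grasp_force: 29.9
```

Run:
```python
from h import *
np.set_printoptions(suppress=True,precision=4)
to(.5005,.2785,.101,91)
p,d=grab("side"); W=cloud("side",d); np.savez("s8",p=p,d=d)
m=(abs(W[...,0]-.5005)<.014)&(abs(W[...,1]-.24)<.03)&(W[...,2]>.05); P=W[m]
for z in np.arange(.06,.16,.008):
    k=abs(P[:,2]-z)<.004
    if k.sum()>3: print(round(z,3),k.sum(),np.percentile(P[k,1],[10,50]),np.percentile(P[k,0],[5,95]))
cv2.imwrite('pics/c8.png',cv2.resize(p[60:200,140:320,::-1],(771,600),interpolation=3))
```

```text
now [0.5003 0.2782 0.1228] 91.0 F [ 0.5 -0.1 -3.6] | tx 0.008 ty 0.006 tz 0.545 turn 0.00
0.084 5 [0.221  0.2341] [0.4905 0.5077]
0.092 20 [0.2181 0.2191] [0.4912 0.5117]
0.1 26 [0.2182 0.2225] [0.4909 0.5106]
0.108 24 [0.2226 0.2265] [0.4912 0.5113]
0.116 26 [0.2274 0.23  ] [0.4911 0.5101]
0.124 27 [0.2315 0.2344] [0.4875 0.5116]
0.132 28 [0.2327 0.2358] [0.4884 0.5108]
0.14 33 [0.2359 0.2418] [0.4895 0.5092]
0.148 28 [0.2412 0.244 ] [0.4896 0.5116]
0.156 29 [0.2444 0.2469] [0.4879 0.5095]
```

View pics/c8.png

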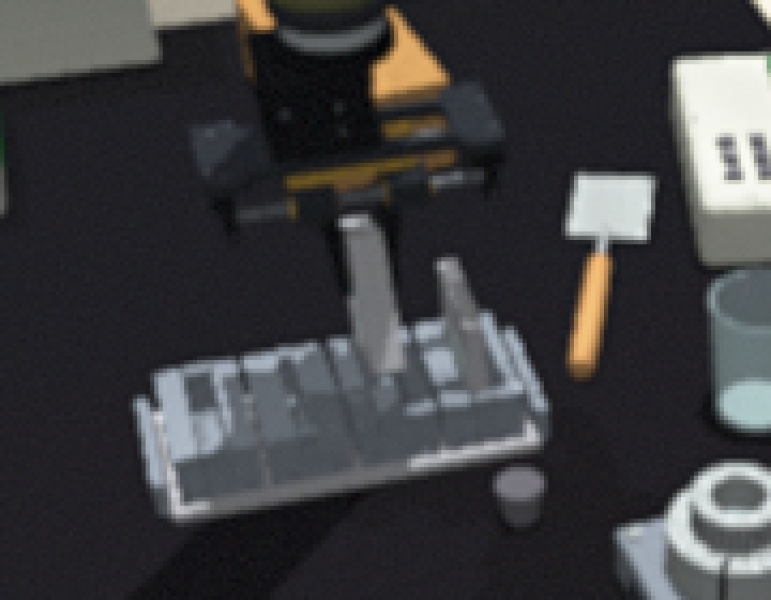

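Plate d has rotated about 22° in the grip. I'll set it down on free bench near (0.50, 0.03) so it rights itself on its base, then regrip it harder.

Request:
drive_tool(
  moves=[0,0,-0.8,0,15,-1.25,0,-0.8,0,15,-2.5,0,-0.8,0,15,-3.75,0,-0.8,0,15,-5,0,-0.8,0,15],
)

```text
time_s: 42.88
tool_pos: [0.5039, 0.077, 0.1553]
tool_rot: [-180.0, 0.0, 91.1]
force: [1.2, -0.1, -3.0]
grip_width: 0.0219
grasp_force: 29.9
```

Request:
drive_tool(
  moves=[-1.2,0,0,0,15,-1.2,0,1,0,15,-1.2,0,2,0,15,-1.2,0,2.4,0,15,-1.2,0,2.4,0,15],
)

```text
time_s: 43.5
tool_pos: [0.5048, 0.0305, 0.0596]
tool_rot: [-179.9, 0.0, 91.1]
force: [-0.6, 0.7, -3.3]
grip_width: 0.0223
grasp_force: 30.0
```

Request:
drive_tool(
  moves=[0,0,0,0,15,0,0,0,0,15],
)

```text
time_s: 43.75
tool_pos: [0.5053, 0.0309, 0.0597]
tool_rot: [180.0, 0.0, 91.1]
force: [-0.5, 0.5, -3.4]
grip_width: 0.0219
grasp_force: 30.0
```

Run:
```python
from h import *
np.set_printoptions(suppress=True,precision=4)
to(.5,.03,.038,91)
p,d=grab("side"); W=cloud("side",d)
m=(abs(W[...,0]-.5005)<.014)&(abs(W[...,1]+.01)<.03)&(W[...,2]>.008); P=W[m]; print(P[:,2].min())
for z in np.arange(.01,.12,.008):
    k=abs(P[:,2]-z)<.004
    if k.sum()>3: print(round(z,3),k.sum(),np.percentile(P[k,1],[10,50]),np.percentile(P[k,0],[5,95]))
```

```text
now [0.5053 0.0309 0.0597] 91.1 F [-0.5  0.5 -3.4] | tx -0.019 ty -0.134 tz 0.544 turn 0.01
0.01177209551112837
0.018 6 [0.0027 0.0139] [0.4951 0.4985]
0.026 12 [-0.028  -0.0162] [0.4953 0.5132]
0.034 24 [-0.0293 -0.0268] [0.4961 0.5132]
0.042 22 [-0.0255 -0.0236] [0.4959 0.5121]
0.05 26 [-0.0238 -0.0202] [0.4964 0.5134]
0.058 27 [-0.0192 -0.0167] [0.4943 0.5124]
0.066 30 [-0.016  -0.0132] [0.4875 0.5131]
0.074 33 [-0.0124 -0.0096] [0.4886 0.5124]
0.082 35 [-0.009  -0.0065] [0.4902 0.5132]
0.09 34 [-0.0062 -0.0027] [0.4905 0.5126]
0.098 32 [-0.0021  0.0001] [0.4884 0.5135]
0.106 42 [0.0011 0.0046] [0.49   0.5123]
0.114 11 [0.0038 0.0052] [0.4972 0.5122]
```

Request:
drive_tool(
  moves=[0,0,0.25,0,15,0,0,0.45,0,15,0,0,0.58,0,15,0,0,0.62,0,15,0,0,0.62,0,15],
)

```text
time_s: 44.42
tool_pos: [0.5059, 0.0263, 0.0387]
tool_rot: [-179.9, 0.5, 90.9]
force: [-13.3, -9.6, 33.7]
grip_width: 0.0216
grasp_force: 30.0
```

Request:
drive_tool(
  moves=[0,0,0,0,15,0,0,0.1,0,15,0,0,0.1,0,26,0,0,0.1,0,26,0,0,0.1,0,26],
  squeeze=4,
)

```text
time_s: 45.05
tool_pos: [0.5051, 0.031, 0.0307]
tool_rot: [-180.0, -0.0, 91.1]
force: [0.6, 0.0, 0.9]
grip_width: 0.0259
grasp_force: 0.0
```

Request:
drive_tool(
  moves=[0,0,-0.2,0,27,0,0,-0.4,0,27,0,0,-0.6,0,27,0,0,-0.6,0,27,0,0,-0.6,0,27],
)

```text
time_s: 45.68
tool_pos: [0.5051, 0.0305, 0.0547]
tool_rot: [-180.0, 0.0, 91.0]
force: [-1.3, 0.8, 0.0]
grip_width: 0.0269
grasp_force: 0.0
```

```bash
cat > e.py <<'E'
from h import *
def edge(x,y,z0,z1,cam="side"):
    "near-end (-y) face of a held plate: y by height, top z"
    p,d=grab(cam); W=cloud(cam,d)
    m=(abs(W[...,0]-x)<.014)&(abs(W[...,1]-y)<.035)&(W[...,2]>z0)&(W[...,2]<z1); P=W[m]
    R=[]
    for z in np.arange(z0,z1,.008):
        k=abs(P[:,2]-z)<.004
        if k.sum()>8: R.append((z,np.percentile(P[k,1],20)))
    R=np.array(R); s=np.polyfit(R[:,0],R[:,1],1); print("edge",np.round(R[:,1],4),"tilt deg",np.degrees(np.arctan(s[0])),"zmin/max",P[:,2].min(),P[:,2].max(),"x",np.percentile(P[:,0],[5,95]))
E
python3 - <<'E'
from e import *
to(.505,.031,.057,91)
edge(.505,-.01,.02,.085)
E
```

```text
now [0.5051 0.0305 0.0547] 91.0 F [-1.3  0.8  0. ] | tx 0.014 ty -0.002 tz -0.057 turn 0.00
edge [-0.0378 -0.0378 -0.0378 -0.0387 -0.0378 -0.0376 -0.038  -0.039  -0.0379] tilt deg -0.32809111576524547 zmin/max 0.021014249129868687 0.08492799657741831 x [0.49572614 0.51792554]
```

Request:
drive_tool(
  moves=[0,0,-0.6,0,36,0,0,-1.3,0,36,-0.35,0.03,-1.3,0,36,-0.65,0.03,-1.3,0,36,-0.65,0.03,-1.3,0,36],
)

```text
time_s: 46.35
tool_pos: [0.506, 0.0028, 0.1055]
tool_rot: [-179.9, 0.0, 90.9]
force: [-0.7, -0.2, -0.7]
grip_width: 0.0361
grasp_force: 0.0
```

Request:
drive_tool(
  moves=[0,0,0.6,0,36,0,0,1.1,0,36,0,0,1.25,0,36,0,0,1.25,0,36],
)

```text
time_s: 46.85
tool_pos: [0.5065, 0.005, 0.0562]
tool_rot: [-179.9, -0.0, 91.1]
force: [1.0, -0.0, 0.3]
grip_width: 0.0358
grasp_force: 0.0
```

Request:
drive_tool(
  moves=[0,0,0,0,12,0,0,0,0,12,0,0,0,0,12,0,0,0,0,12,0,0,0,0,12],
  squeeze=50,
)

```text
time_s: 47.48
tool_pos: [0.5073, 0.0046, 0.0573]
tool_rot: [179.9, 0.0, 91.0]
force: [-0.4, -0.4, 5.7]
grip_width: 0.022
grasp_force: 49.7
```

Request:
drive_tool(
  moves=[0,0,-0.8,0,12,0,0,-1.6,0,12,0,0,-2.4,0,12,0,0,-2.4,0,12,0,0,-2.4,0,12],
)

```text
time_s: 48.1
tool_pos: [0.5056, 0.0043, 0.1511]
tool_rot: [-179.9, 0.0, 91.0]
force: [-0.1, -0.1, -3.9]
grip_width: 0.0217
grasp_force: 49.7
```

Run:
```python
from e import *
to(.5005,.2785,.15,91)
edge(.506,-.035,.11,.165)
```

```text
now [0.5056 0.0043 0.1511] 91.0 F [-0.1 -0.1 -3.9] | tx 6.856 ty -0.004 tz 0.027 turn 0.00
edge [-0.0384 -0.0387 -0.0384 -0.0385 -0.038  -0.0385 -0.0384] tilt deg 0.2385061909647318 zmin/max 0.11010173899173861 0.1649920196665974 x [0.49548594 0.51660833]
```

Request:
drive_tool(
  moves=[1.2,0,0,0,12,2.4,0,0,0,12,3.6,0,0,0,12,4.8,0,0,0,12,6,0,0,0,12],
)

```text
time_s: 48.78
tool_pos: [0.5015, 0.2453, 0.1508]
tool_rot: [-179.8, 0.1, 91.0]
force: [-0.0, -1.1, -3.8]
grip_width: 0.0217
grasp_force: 49.7
```

Request:
drive_tool(
  moves=[0.82,0,0,0,12,0.82,0,0.3,0,12,0.82,0,0.7,0,12,0.82,0,0.7,0,12,0.82,0,0.7,0,12],
)

```text
time_s: 49.4
tool_pos: [0.5022, 0.2762, 0.1244]
tool_rot: [-180.0, 0.0, 90.9]
force: [0.9, -0.8, -3.2]
grip_width: 0.0217
grasp_force: 49.7
```

Run:
```python
from e import *
to(.5008,.2767,.101,91)
edge(.5,.235,.075,.14)
```

```text
now [0.5022 0.2762 0.1244] 90.9 F [ 0.9 -0.8 -3.2] | tx 0.013 ty -0.035 tz 0.585 turn -0.01
edge [0.2321 0.2325 0.233  0.2325 0.232  0.2324 0.2325 0.2339 0.2317] tilt deg 0.19717723539714252 zmin/max 0.0753495825704323 0.13971512865535635 x [0.49036953 0.51266592]
```

Request:
drive_tool(
  moves=[0.04,-0.03,0.2,0,12,0.04,-0.03,0.4,0,12,0.04,-0.03,0.5,0,12,0.04,-0.03,0.58,0,12,0.04,-0.03,0.58,0,12],
)

```text
time_s: 50.08
tool_pos: [0.5005, 0.2789, 0.1012]
tool_rot: [-180.0, 0.0, 91.0]
force: [0.3, -0.7, -2.6]
grip_width: 0.0215
grasp_force: 49.7
```

Request:
drive_tool(
  moves=[0,0,0.05,0,12,0,0,0.1,0,12,0,0,0.1,0,12],
)

```text
time_s: 50.45
tool_pos: [0.5005, 0.279, 0.0974]
tool_rot: [-180.0, 0.0, 91.0]
force: [0.4, -0.5, -3.1]
grip_width: 0.0215
grasp_force: 49.7
```

Request:
drive_tool(
  moves=[0,0,0.1,0,12,0,0,0.2,0,12,0,0,0.25,0,12],
)

```text
time_s: 50.82
tool_pos: [0.5004, 0.2789, 0.087]
tool_rot: [-180.0, 0.0, 91.0]
force: [0.7, 0.1, -3.3]
grip_width: 0.0217
grasp_force: 49.7
```

Request:
drive_tool(
  moves=[0,0,0.1,0,12,0,0,0.2,0,12,0,0,0.3,0,12,0,0,0.36,0,12,0,0,0.36,0,12],
)

```text
time_s: 51.45
tool_pos: [0.5005, 0.279, 0.0729]
tool_rot: [-180.0, 0.0, 91.0]
force: [0.5, -0.1, -2.6]
grip_width: 0.0215
grasp_force: 49.7
```

Request:
drive_tool(
  moves=[0,0,0.03,0,12,0,0,0.04,0,12,0,0,0.04,0,36,0,0,0.04,0,36,0,0,0.04,0,36],
)

```text
time_s: 52.08
tool_pos: [0.5009, 0.2793, 0.0719]
tool_rot: [180.0, -0.0, 91.0]
force: [0.4, -0.4, 0.9]
grip_width: 0.0354
grasp_force: 0.0
```

Request:
drive_tool(
  moves=[0,0,-0.4,0,36,0,0,-1.2,0,36,0,0,-2.2,0,36,0,0,-3.2,0,30],
)

```text
time_s: 52.58
tool_pos: [0.5006, 0.2793, 0.2019]
tool_rot: [179.9, -0.0, 91.1]
force: [0.9, 0.4, -0.6]
grip_width: 0.0321
grasp_force: 0.0
```

Request:
drive_tool(
  moves=[-1.25,-0.08,0,0,22,-2.5,-0.16,0,0,22,-3.75,-0.24,0,0,22,-5,-0.31,0,0,22,-6.25,-0.39,0,0,22],
)

```text
time_s: 53.2
tool_pos: [0.4897, 0.0275, 0.2008]
tool_rot: [179.9, 0.1, 91.1]
force: [1.2, -0.7, 0.3]
grip_width: 0.0221
grasp_force: 0.0
```

Request:
drive_tool(
  moves=[-1.25,-0.08,0,0,22,-2.5,-0.16,0,0,22,-3.75,-0.24,0,0,22,-5,-0.31,0,0,22,-6.25,-0.39,0,0,22],
)

```text
time_s: 53.82
tool_pos: [0.4789, -0.2229, 0.201]
tool_rot: [179.9, 0.1, 91.1]
force: [0.3, 0.2, -0.1]
grip_width: 0.0219
grasp_force: 0.0
```

Request:
drive_tool(
  moves=[-0.9,-0.05,0,-0.2,22,-1.9,-0.1,0,-0.45,22,-1.9,-0.1,0.8,-0.45,22,-1.9,-0.1,1.5,-0.45,22,-1.9,-0.1,1.5,-0.45,22],
)

```text
time_s: 54.45
tool_pos: [0.4749, -0.2967, 0.1387]
tool_rot: [-179.9, -0.1, 95.6]
force: [0.7, 0.1, 0.6]
grip_width: 0.0218
grasp_force: 0.0
```

Request:
drive_tool(
  moves=[0,0,0,0,22,0,0,0,0,22],
)

```text
time_s: 54.7
tool_pos: [0.4769, -0.2979, 0.1413]
tool_rot: [179.9, 0.1, 95.6]
force: [0.8, 0.8, -0.1]
grip_width: 0.0219
grasp_force: 0.0
```

Run:
```python
from e import *
edge(.4786,-.34,.045,.09)
edge(.417,-.348,.045,.09)
to(.475,-.3,.0655,95.5)
p,d=grab("top"); W=cloud("top",d)
for x,y,r in((.562,.277,.05),(.5,.277,.05)):
    m=(abs(W[...,0]-x)<.025)&(abs(W[...,1]-y)<r)&(W[...,2]>.08)&(W[...,2]<.13); P=W[m]; print(m.sum(),np.median(P,0),rect(P[:,:2]))
```

```text
edge [-0.342  -0.3415 -0.342  -0.3422 -0.3422 -0.3417] tilt deg -0.14958415121321206 zmin/max 0.04546516418259618 0.08984457418920955 x [0.47228525 0.48130569]
edge [-0.3499 -0.3499 -0.3494 -0.3498 -0.3496 -0.3494] tilt deg 0.6027379630665534 zmin/max 0.04593713259197328 0.08977940724498704 x [0.40683359 0.42422537]
now [ 0.4765 -0.2979  0.1408] 95.5 F [-0.2  0.9  0.1] | tx -0.049 ty -0.043 tz 1.883 turn 0.00
238 [0.56012848 0.2734318  0.10180047] (array([560.8, 276.2]), array([12.1, 80.6]), 1.9)
422 [0.49955773 0.27682332 0.10216944] (array([500. , 279.9]), array([22.3, 82.5]), 1.7)
```

Request:
drive_tool(
  moves=[-0.04,-0.06,0.5,0,22,-0.04,-0.06,1,0,22,-0.04,-0.06,1.5,0,22,-0.04,-0.06,1.88,0,22,-0.04,-0.06,1.88,0,22],
)

```text
time_s: 55.48
tool_pos: [0.4727, -0.2986, 0.0626]
tool_rot: [-179.9, -0.1, 95.6]
force: [0.8, -0.6, -0.4]
grip_width: 0.0218
grasp_force: 0.0
```

Request:
drive_tool(
  moves=[0,0,0,0,1,0,0,0,0,1,0,0,0,0,1,0,0,0,0,1],
  squeeze=40,
)

```text
time_s: 55.98
tool_pos: [0.4742, -0.2997, 0.0652]
tool_rot: [179.9, 0.1, 95.5]
force: [-0.0, -0.4, 2.9]
grip_width: 0.0067
grasp_force: 40.0
```

Request:
drive_tool(
  moves=[0,0,-0.8,0,1,0,0,-1.8,0,1,0,0,-2.8,0,1,0,0,-3.6,0,1,0,0,-3.6,0,1],
)

```text
time_s: 56.6
tool_pos: [0.475, -0.3, 0.2107]
tool_rot: [179.8, 0.2, 95.5]
force: [0.5, 0.5, -2.2]
grip_width: 0.0065
grasp_force: 40.0
```

```bash
python3 -c "
from e import *
edge(.478,-.34,.16,.22)
to(.4393,.277,.207,91.2)"
```

```text
edge [-0.3425 -0.3423 -0.3421 -0.3418 -0.3426 -0.3425 -0.3423 -0.3417] tilt deg 0.35339310760085013 zmin/max 0.16011807280078913 0.2198329043924829 x [0.46812156 0.4823973 ]
now [ 0.4738 -0.2996  0.2087] 95.5 F [ 0.4  0.5 -2.2] | tx 14.430 ty 0.531 tz 0.042 turn 0.43
```

Request:
drive_tool(
  moves=[1.2,0.04,0,0.1,1,2.4,0.08,0,0.2,1,3.6,0.12,0,0.3,1,4.8,0.16,0,0.4,1,6,0.2,0,0.43,1],
)

```text
time_s: 57.28
tool_pos: [0.4569, -0.0583, 0.2065]
tool_rot: [-179.8, -0.0, 91.2]
force: [0.3, -0.3, -1.1]
grip_width: 0.0068
grasp_force: 40.0
```

Request:
drive_tool(
  moves=[1.3,-0.05,0,0,1,2.6,-0.1,0,0,1,3.9,-0.15,0,0,1,5.2,-0.2,0,0,1,6.5,-0.24,0,0,1],
)

```text
time_s: 57.9
tool_pos: [0.442, 0.2004, 0.207]
tool_rot: [-180.0, 0.2, 91.2]
force: [0.4, 0.1, -2.6]
grip_width: 0.0069
grasp_force: 40.0
```

Request:
drive_tool(
  moves=[1,-0.04,0,0,1,1.93,-0.07,0,0,1,1.93,-0.07,0.7,0,1,1.93,-0.07,1.5,0,1,1.93,-0.07,2.1,0,1],
)

```text
time_s: 58.52
tool_pos: [0.437, 0.2762, 0.1211]
tool_rot: [-179.8, 0.1, 91.3]
force: [0.6, 0.1, -1.6]
grip_width: 0.0068
grasp_force: 40.0
```

Request:
drive_tool(
  moves=[0,0,0,0,1,0,0,0,0,1,0,0,0,0,1],
)

```text
time_s: 58.9
tool_pos: [0.4393, 0.2774, 0.1252]
tool_rot: [179.9, -0.0, 91.2]
force: [-0.7, -0.7, -1.2]
grip_width: 0.0067
grasp_force: 40.0
```

```bash
python3 -c "
from e import *
edge(.44,.235,.08,.14)
to(.4393,.277,.101,91.2)"
```

```text
edge [0.2338 0.2397 0.2341] tilt deg 3.760148266752985 zmin/max 0.08042192205390158 0.1397452043317966 x [0.43023526 0.45010997]
now [0.4394 0.2773 0.1252] 91.2 F [ 0.3 -0.  -1.4] | tx -0.009 ty -0.002 tz 0.605 turn 0.00
```

Request:
drive_tool(
  moves=[-0.02,0,0.2,0,1,-0.02,0,0.4,0,1,-0.02,0,0.5,0,1,-0.02,0,0.6,0,1,-0.02,0,0.6,0,1],
)

```text
time_s: 59.58
tool_pos: [0.4386, 0.2763, 0.1]
tool_rot: [-180.0, 0.0, 91.3]
force: [-0.4, -0.4, -1.5]
grip_width: 0.0066
grasp_force: 40.0
```

Request:
drive_tool(
  moves=[0,0,0.05,0,1,0,0,0.1,0,1,0,0,0.1,0,1],
)

```text
time_s: 59.95
tool_pos: [0.4387, 0.2763, 0.0962]
tool_rot: [-180.0, 0.0, 91.2]
force: [-0.1, -0.4, -1.2]
grip_width: 0.0067
grasp_force: 40.0
```

Free. Continue to home (TCP about 0.071).

Request:
drive_tool(
  moves=[0,0,0.1,0,1,0,0,0.2,0,1,0,0,0.3,0,1,0,0,0.3,0,1],
)

```text
time_s: 60.45
tool_pos: [0.4385, 0.2761, 0.0838]
tool_rot: [-180.0, 0.0, 91.2]
force: [0.1, -0.6, -1.0]
grip_width: 0.0067
grasp_force: 40.0
```

Request:
drive_tool(
  moves=[0,0,0.1,0,1,0,0,0.2,0,1,0,0,0.27,0,1,0,0,0.31,0,1,0,0,0.31,0,1],
)

```text
time_s: 61.08
tool_pos: [0.4387, 0.2763, 0.0718]
tool_rot: [-180.0, 0.0, 91.2]
force: [-1.2, 0.3, -0.9]
grip_width: 0.0067
grasp_force: 40.0
```

Request:
drive_tool(
  moves=[0,0,0.02,0,1,0,0,0.02,0,20,0,0,0.02,0,20,0,0,0.02,0,20],
)

```text
time_s: 61.58
tool_pos: [0.4389, 0.2764, 0.0713]
tool_rot: [180.0, -0.0, 91.2]
force: [0.0, 0.7, -0.3]
grip_width: 0.0191
grasp_force: 0.0
```

Request:
drive_tool(
  moves=[0,0,-0.4,0,20,0,0,-1.2,0,20,0,0,-2.2,0,25,0,0,-3.2,0,31],
)

```text
time_s: 62.08
tool_pos: [0.4386, 0.2767, 0.2013]
tool_rot: [180.0, -0.0, 91.3]
force: [0.2, -0.6, -0.5]
grip_width: 0.0279
grasp_force: 0.0
```

Request:
drive_tool(
  moves=[-1.24,0.1,0,0,31,-2.48,0.21,0,0,31,-3.72,0.32,0,0,31,-4.96,0.43,0,0,31,-6.2,0.53,0,0,31],
)

```text
time_s: 62.7
tool_pos: [0.4657, 0.0274, 0.2003]
tool_rot: [179.9, 0.2, 91.3]
force: [0.8, -0.3, -0.5]
grip_width: 0.0311
grasp_force: 0.0
```

Request:
drive_tool(
  moves=[-1.21,0.1,0,0,31,-2.46,-0.17,0,0,31,-3.7,-0.45,0,0,31,-4.95,-0.72,0,0,31,-6.2,-1,0,0,31],
)

```text
time_s: 63.32
tool_pos: [0.4308, -0.2213, 0.2004]
tool_rot: [179.9, 0.1, 91.3]
force: [-0.1, -0.6, 0.5]
grip_width: 0.0308
grasp_force: 0.0
```

Request:
drive_tool(
  moves=[-1.1,-0.24,0,-0.2,31,-2.15,-0.48,0,-0.43,31,-2.15,-0.48,0.8,-0.43,31,-2.15,-0.48,1.5,-0.43,31,-2.15,-0.48,1.5,-0.43,31],
)

```text
time_s: 63.95
tool_pos: [0.4125, -0.3053, 0.1383]
tool_rot: [-179.9, -0.2, 95.6]
force: [1.1, -0.2, 0.8]
grip_width: 0.0307
grasp_force: 0.0
```

Request:
drive_tool(
  moves=[0,0,0,0,31,0,0,0,0,31],
)

```text
time_s: 64.2
tool_pos: [0.4143, -0.3069, 0.1408]
tool_rot: [179.9, 0.1, 95.6]
force: [-0.3, -0.3, 0.6]
grip_width: 0.0308
grasp_force: 0.0
```

Run:
```python
from e import *
edge(.416,-.348,.045,.09)
to(.413,-.307,.0655,95.5)
p,d=grab("top"); W=cloud("top",d)
for x,y,r in((.562,.277,.05),(.5,.277,.05),(.438,.277,.05)):
    m=(abs(W[...,0]-x)<.025)&(abs(W[...,1]-y)<r)&(W[...,2]>.08)&(W[...,2]<.13); P=W[m]; print(m.sum(),np.median(P,0),rect(P[:,:2]))
```

```text
edge [-0.3494 -0.3494 -0.3492 -0.3496 -0.3495] tilt deg -0.2180008162752853 zmin/max 0.045927859866960144 0.0898634743690163 x [0.40681672 0.42417688]
now [ 0.4142 -0.3068  0.1405] 95.6 F [-1.4  0.6  0.7] | tx -0.003 ty -0.029 tz 1.876 turn 0.01
240 [0.56002465 0.27259591 0.10177024] (array([561.1, 277. ]), array([12.3, 81.1]), 1.6)
420 [0.49952728 0.27677267 0.10219123] (array([499.9, 279.7]), array([22.3, 81.1]), 2.0)
117 [0.43845686 0.2732205  0.10250383] (array([438.4, 276. ]), array([ 5. , 80.3]), 1.8)
```

Request:
drive_tool(
  moves=[0,-0.03,0.5,0,31,0,-0.03,1,0,31,0,-0.03,1.5,0,31,0,-0.03,1.88,0,31,0,-0.03,1.88,0,31],
)

```text
time_s: 64.92
tool_pos: [0.4115, -0.3058, 0.0628]
tool_rot: [-179.9, -0.1, 95.6]
force: [0.2, 0.1, 0.7]
grip_width: 0.0313
grasp_force: 0.0
```

Request:
drive_tool(
  moves=[0,0,0,0,8,0,0,0,0,8,0,0,0,0,8,0,0,0,0,8,0,0,0,0,8],
  squeeze=50,
)

```text
time_s: 65.55
tool_pos: [0.4127, -0.3069, 0.0647]
tool_rot: [180.0, 0.1, 95.5]
force: [0.2, 0.9, 4.7]
grip_width: 0.0168
grasp_force: 50.0
```

Request:
drive_tool(
  moves=[0,0,-0.8,0,8,0,0,-1.8,0,8,0,0,-2.8,0,8,0,0,-3.6,0,8,0,0,-3.6,0,8],
)

```text
time_s: 66.18
tool_pos: [0.4131, -0.3072, 0.2095]
tool_rot: [179.9, 0.2, 95.5]
force: [-0.2, -0.9, -2.8]
grip_width: 0.0167
grasp_force: 50.0
```

```bash
python3 -c "
from e import *
edge(.417,-.35,.16,.22)
to(.47,-.02,.207,91.2)"
```

```text
edge [-0.3495 -0.35   -0.35   -0.3502 -0.3498 -0.3496 -0.3498 -0.3495] tilt deg 0.21834841274391745 zmin/max 0.16007668343641096 0.21992534930059335 x [0.40770296 0.42574547]
now [ 0.412  -0.3066  0.2076] 95.5 F [-1.1 -0.1 -3.4] | tx 6.991 ty 2.133 tz 0.015 turn 0.43
```

Request:
drive_tool(
  moves=[1.24,0.38,0,0.1,8,2.48,0.76,0,0.2,8,3.72,1.14,0,0.3,8,4.96,1.52,0,0.4,8,6.2,1.9,0,0.43,8],
)

```text
time_s: 66.85
tool_pos: [0.4625, -0.0507, 0.2058]
tool_rot: [-179.8, -0.0, 91.2]
force: [1.4, -0.4, -1.6]
grip_width: 0.0169
grasp_force: 50.0
```

Request:
drive_tool(
  moves=[1.2,-0.29,0,0,8,2.4,-0.58,0,0,8,3.6,-0.87,0,0,8,4.8,-1.16,0,0,8,6,-1.45,0,0,8],
)

```text
time_s: 67.47
tool_pos: [0.3989, 0.187, 0.206]
tool_rot: [-179.9, 0.1, 91.2]
force: [0.8, 0.6, -1.9]
grip_width: 0.0167
grasp_force: 50.0
```

Request:
drive_tool(
  moves=[1.12,-0.27,0,0,8,2.24,-0.55,0,0,8,2.24,-0.55,0.7,0,8,2.24,-0.55,1.5,0,8,2.24,-0.55,2,0,8],
)

```text
time_s: 68.1
tool_pos: [0.3744, 0.2744, 0.1244]
tool_rot: [-179.7, 0.1, 91.3]
force: [-0.1, -0.8, -2.0]
grip_width: 0.0166
grasp_force: 50.0
```

Request:
drive_tool(
  moves=[0,0,0,0,8,0,0,0,0,8,0,0,0,0,8],
)

```text
time_s: 68.47
tool_pos: [0.3774, 0.2756, 0.1286]
tool_rot: [179.9, 0.0, 91.2]
force: [0.6, -0.1, -2.7]
grip_width: 0.0166
grasp_force: 50.0
```

```bash
python3 -c "
from e import *
edge(.377,.23,.08,.14)
to(.3772,.2755,.101,91.2)"
```

```text
edge [0.2312 0.2313 0.2309 0.2319 0.2308 0.231  0.2322 0.2323] tilt deg 0.9336819662093904 zmin/max 0.0803461439992512 0.13945986330667076 x [0.36831591 0.38692203]
now [0.3774 0.2755 0.1286] 91.2 F [ 0.7 -0.1 -3.2] | tx -0.000 ty -0.006 tz 0.691 turn 0.00
```

Request:
drive_tool(
  moves=[0.02,0,0.25,0,8,0.02,0,0.45,0,8,0.02,0,0.58,0,8,0.02,0,0.66,0,8,0.02,0,0.66,0,8],
)

```text
time_s: 69.15
tool_pos: [0.3765, 0.2763, 0.1013]
tool_rot: [-180.0, -0.0, 91.3]
force: [0.3, -0.6, -2.1]
grip_width: 0.0167
grasp_force: 50.0
```

Request:
drive_tool(
  moves=[0,0,0.05,0,8,0,0,0.1,0,8,0,0,0.1,0,8],
)

```text
time_s: 69.53
tool_pos: [0.3767, 0.2762, 0.0974]
tool_rot: [-180.0, 0.0, 91.2]
force: [-0.3, -0.2, -2.0]
grip_width: 0.0162
grasp_force: 50.0
```

Request:
drive_tool(
  moves=[0,0,0.1,0,8,0,0,0.2,0,8,0,0,0.3,0,8,0,0,0.3,0,8],
)

```text
time_s: 70.03
tool_pos: [0.3764, 0.2761, 0.0851]
tool_rot: [-179.9, 0.0, 91.3]
force: [-0.3, -0.1, -3.4]
grip_width: 0.0167
grasp_force: 50.0
```

Request:
drive_tool(
  moves=[0,0,0.1,0,8,0,0,0.2,0,8,0,0,0.29,0,8,0,0,0.33,0,8,0,0,0.33,0,8],
)

```text
time_s: 70.65
tool_pos: [0.3767, 0.2763, 0.0722]
tool_rot: [-180.0, 0.0, 91.2]
force: [-0.0, 0.5, -2.1]
grip_width: 0.0166
grasp_force: 50.0
```

Lower the last 1 mm, release, retreat, and inspect.

Request:
drive_tool(
  moves=[0,0,0.03,0,8,0,0,0.03,0,30,0,0,0.03,0,30,0,0,0.03,0,30,0,0,0.03,0,30],
)

```text
time_s: 71.28
tool_pos: [0.3769, 0.2764, 0.0712]
tool_rot: [180.0, -0.0, 91.2]
force: [0.2, 0.3, 0.3]
grip_width: 0.0296
grasp_force: 0.0
```

Request:
drive_tool(
  moves=[0,0,-0.4,0,30,0,0,-1.2,0,30,0,0,-2.2,0,30,0,0,-3.4,0,30],
)

```text
time_s: 71.78
tool_pos: [0.3762, 0.2762, 0.2078]
tool_rot: [-179.9, -0.0, 91.3]
force: [1.7, -0.9, 1.5]
grip_width: 0.03
grasp_force: 0.0
```

Request:
drive_tool(
  moves=[-1.2,0.4,0,0,30,-2.4,0.8,0,0,30,-3.6,1,0,0,30,-4.8,1,0,0,30,-6,1,0,0,30],
)

```text
time_s: 72.4
tool_pos: [0.4219, 0.0357, 0.2073]
tool_rot: [180.0, 0.0, 91.3]
force: [-0.4, 0.5, 0.2]
grip_width: 0.0302
grasp_force: 0.0
```

Request:
drive_tool(
  moves=[-1.2,0,0,0,30,-2.4,0,0,0,30,-3.6,0,0,0,30,-4.8,0,0,0,30,-4.8,0,0,0,30],
)

```text
time_s: 73.03
tool_pos: [0.4253, -0.1584, 0.2067]
tool_rot: [-180.0, -0.0, 90.9]
force: [0.7, -0.1, 0.4]
grip_width: 0.0302
grasp_force: 0.0
```

Run:
```python
from h import *
np.set_printoptions(suppress=True,precision=4)
p,d=grab("top"); W=cloud("top",d); q,_=grab("side")
print(env.get_obs()['tool_pos'])
for n,x,y,r,z0,z1 in(("b",.562,.277,.05,.08,.13),("d",.5,.277,.05,.08,.13),("a",.438,.277,.05,.08,.13),("c",.376,.277,.05,.08,.13),("ring",.68,.025,.04,.085,.12),("skirt",.68,.025,.055,.063,.085)):
    m=(abs(W[...,0]-x)<min(r,.028 if n in"abcd" else .1))&(abs(W[...,1]-y)<r)&(W[...,2]>z0)&(W[...,2]<z1); P=W[m]; print(n,m.sum(),np.median(P,0),np.percentile(P[:,2],[5,95]),rect(P[:,:2]))
a=cv2.resize(p[100:330,80:420,::-1],(799,540)); cv2.imwrite("pics/c9.png",a)
cv2.imwrite("pics/c10.png",cv2.resize(q[90:290,150:420,::-1],(799,592),interpolation=3))
```

```text
[ 0.4261 -0.1544  0.2069]
b 241 [0.5602 0.2718 0.1017] [0.0826 0.105 ] (array([561.2, 277.1]), array([11.7, 81.3]), 1.4)
d 423 [0.4995 0.2771 0.1022] [0.086  0.1051] (array([499.9, 279.6]), array([22.3, 81.6]), 1.8)
a 116 [0.4385 0.2737 0.1025] [0.0965 0.1057] (array([438.4, 276.2]), array([ 5.1, 80.6]), 1.9)
c 314 [0.3774 0.2741 0.1021] [0.0931 0.105 ] (array([377.5, 276.7]), array([16.1, 81.4]), 0.6)
ring 313 [0.678  0.027  0.0965] [0.089  0.0997] (array([678.5,  26.8]), array([55.9, 55.2]), 1.7)
skirt 705 [0.6764 0.0266 0.0725] [0.0651 0.0772] (array([679.3,  28.4]), array([88.7, 85.4]), 2.3)
```

View pics/c10.png

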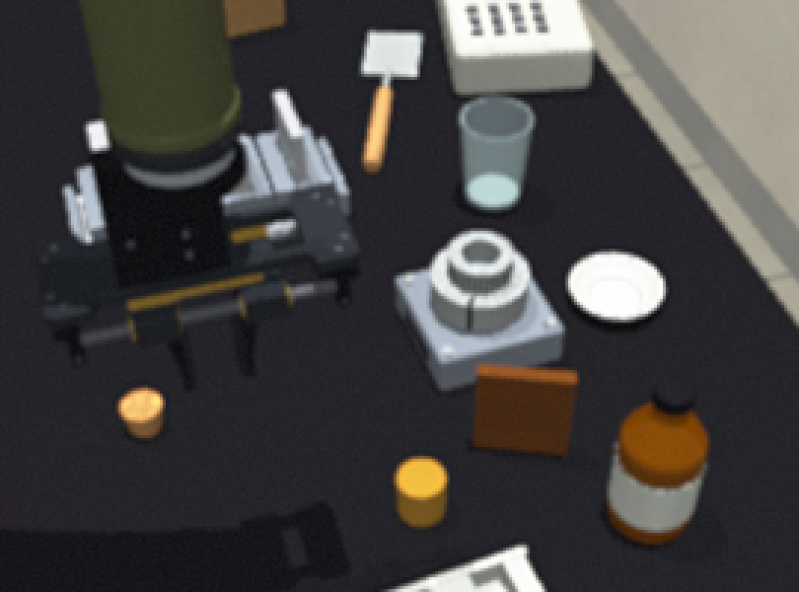

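Run:
```python
from h import *
c=np.array([.679,.0215])
for u,v in((308.8,191.5),(308.8,195.4),(308.8,200.5)):
  b=min(((abs(np.hypot(*(ray("side",u,v,z)[:2]-c))-.044),z) for z in np.arange(.04,.08,.0005)))
  e=ray("side",u,v,b[1])[:2]-c; print(u,v,b,np.degrees(np.arctan2(e[1],e[0])))
```

```text
308.8 191.5 (np.float64(0.0030900973683851696), np.float64(0.07950000000000004)) -119.6627860463256
308.8 195.4 (np.float64(0.0002171206703863171), np.float64(0.06850000000000003)) -118.49880919135754
308.8 200.5 (np.float64(0.00015111300912359904), np.float64(0.05050000000000001)) -117.73115746281597
```

```bash
python3 -c "
from cell import env
print(env.sign_off())"
```

```text
the job is handed in; nothing more can be done
None
```

I handed the job in at about 73 s: the lens is flat in the cell, the ring is screwed clockwise to its stop, and all four filters are fully home and upright in their matching slots. Plate d jammed on its first try and had to be set down on the bench and regripped, but it then went in freely; the bystanders and look-alikes were not touched.

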